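# Slide the flat slicer insert off the block and load it

### The arm

A 7-joint arm with a two-finger parallel gripper is mounted at the origin on the work surface. World frame = base frame: x ahead of the robot, y to its left, z up, the work surface at z = 0. Lengths are in m, angles in rad, forces in N, time in s.
With the tool pointing down it reaches from about 0.425 to 0.875 m from the base axis. Payload 4.7 kg.
Tool frame: the origin (TCP) lies midway between the tips of the shut fingers; the grasp point (between the pads) lies 19 mm behind it; z points along the fingers, y is the line along which they close (so a half turn about z gives the same grasp; the last joint's range is limited). The gripper opens to 87 mm and grips with 3 to 60 N. Pads are 19 mm wide; open, the fingers measure 117 mm over their backs; the gripper's body (75 mm by 190 mm) begins 51 mm behind the grasp point.
Start: joints at [-1.204, 0.321, -0.07, 1.45, 0.023, 1.371, -0.057], TCP at [0.225, 0.61, 0.192] pointing down, gripper open.
Joint ranges: [-2.86, 2.86], [-0.3, 2.09], [-1.38, 1.24], [0.06, 2.45], [-1.56, 4.7], [0.09, 2.05], [-2.69, 2.69]. Speed limits (rad/s): [2.57, 2.57, 3.14, 3.14, 3.14, 3.14, 3.14].

### API

Orientations are given as a rotation vector (axis times angle).
In Python, from workcell import manip gives the robot as it stands.
- The arm moves only by the shell command python3 -m inch 'ROWS' [OPENING] [FORCE]. ROWS is JSON, a list of rows, each an object of numbers: "tx", "ty", "tz": the shift along the world's x, y, z in m; "spin": the turn about the world's z in degrees. In form: [{"tx": .., "ty": .., "tz": .., "spin": ..}, ...]. A call has 1 to 5 rows; each row is the pose to reach, as a shift and turn from the pose commanded when the call began; what a row does not reach only later rows make up. A row lasts 1/12 s, in which the tool goes at most 41.7 mm and 7.16 degrees, less where a joint would pass 70% of its speed; a pose out of reach is approached as far as the arm can. A call with a gripper value outside its range is refused whole. OPENING is the closure, from 0 (fully open) to 1 (shut), set as the call begins (- or left out, the last holds). The fingers move at their own pace and stop on an object; FORCE is the grip in N (left out, the last holds). Time passes only in rows, so rows that repeat a pose let the fingers close. It gives the time, the measured TCP pose, the force, the opening and the grip force at its end, in the units of the state.
- manip.get_obs(): the state, without advancing time (a new reading comes with each control period).
- manip.grab_frame(name): name is "side" or "top" or "wrist"; returns a dict with "img" (400x640x3 uint8, red, green, blue), "fx", "fy", "cx", "cy" (pixels), "position" and "attitude" of the camera in the world; the wrist camera has in their place "mount" (4x4, takes a point from camera to tool coordinates, whose origin is the TCP and whose axes are the flange's). Camera axes: x right, y down, z forward; pixel columns grow to the right and rows downward; lengths in m; the calibration is good to about 2 mm. A picture is of the moment at which its call begins: read the wrist's pose just before it. There is no depth.
- manip.job_done(): hands the job in; it is judged then, once.
The state is a dict: "time_s": time; "qpos": joint angles; "qvel": joint speeds; "tau": joint torques, N m; "tool_pos": TCP position; "tool_rot": TCP orientation; "ft_force": force on the tool from outside, world axes, zero at the start; "torque": the same for the moment, N m; "opening": finger opening in m; "finger_force": force on a finger pad.
Only numpy, scipy, OpenCV 4.12 (cv2) and the standard library are available. Lean on these libraries where they do the work, as an engineer would, in place of code of your own. Each camera call takes 0.05 s, during which the arm holds its last target. There are 200 camera calls.

### The job

The thin steel slicer insert lies too flat on the chopping block to be picked up: slide it out over the block's open right-hand edge, across from the raised lip, until its end with the hole overhangs, then pinch that end and lift it across to the slicer. Lay it in the slicer's channel and push it in under the bridge, fully home against the stop, and let go. Press and push gently all the way, never drop the insert, and leave everything else standing where it is.

Things in the scene. Friction and masses are not known exactly. Their poses are not given: they have to be found in the camera images.
- insert: thin flat steel plate, 140 (its x) by 50 (y) by 2.5 mm, 0.14 kg, loose. Origin: centre of its underside (it balances there), z up. It starts flat on the block, its +x end 3 to 11 mm from the lip (no room for a finger), its -x end towards the open edge. Slippery on wood and plastic, it slides along under closed fingertips pressed lightly on it; over 25 N against the block or slicer scratches it
- tail (a point): middle of the insert's -x end edge (the end with a dark 12 mm round hole mark), on its underside, 70 mm from the insert's origin; insert axes
- block: fixed wooden chopping block, 260 (its x) by 220 (its y) by 45 mm high. Origin: centre of its underside. Along its +y edge runs a wooden lip 12 mm thick, top at 63 mm; the other long edge, at its y = -110 mm, is open: the insert is to overhang there, free air below. The top is bare but for insert and jar
- slicer: fixed white slicer, 90 mm wide (its y). Origin: on the table under the middle of its channel, which runs along its x: flat floor 60 mm above the table from the open front (x = -55 mm) to the stop (x = +55), walls 54 mm apart. From x = +31 to +55 a steel bridge spans it, underside 8 mm above it. Insert home: its origin at slicer x = -15. Behind, a 73 mm high deck and a handle to x = +186
- stop (a point): middle of the foot of the slicer's stop face, at floor level of the channel (60 mm above the table); slicer axes: +x is the push-in direction
- mouth (a point): middle of the channel floor at the open front face, 110 mm before the stop. The channel walls are 8 mm high with 45 degree flared tops (to about 74 mm above the table). The near end of a fully seated insert sticks out 30 mm in front of this face, with free air below it
- jar: small jar with steel lid, 42 mm across, 58 mm high, on the block near its far edge; bystander; origin under its centre
- bowl: steel bowl, 130 mm across, 55 mm high, behind on the table; bystander; origin under its centre
- cup: cardboard cup, 80 mm across, 90 mm high, at the left; bystander; origin under its centre
- tin: food can, 74 mm across, 90 mm high, to the right of the slicer; bystander; origin under its centre
- butter: gold butter pack, 75 by 110 by 40 mm, at the right; bystander; origin under its centre
- spoon: kitchen spoon lying at the right rear; bystander
Mind the look-alikes: they are no part of the job. There is more than one size of the insert; the one meant has the size given above.

How it is judged:
On the way, in this order (a step that is already met when the one before it is completed fails the run):
1. the insert lies flat on the block with its end 25 to 62 mm out over the open edge (y of tail in the frame of block between -0.172 and -0.135 m and height (world z) of insert between 0.042 and 0.048 m and angle between insert's own z axis and vertical below 0.06 rad and contact force between insert and block above 0.2 N), for 0.2 s.
2. the insert is held in the fingers, clear of the block (contact force between the fingers and insert above 2 N and contact force between insert and block below 0.01 N and height (world z) of insert above 0.06 m), for 0.2 s.
At the end, for the whole second after the job is handed in: the insert lies flat at rest on the channel floor of the slicer, under the bridge, within 3 mm of touching the stop and in line with the channel (within 4 mm sideways and 0.06 rad) (x of insert in the frame of slicer between -0.018 and -0.012 m and y of insert in the frame of slicer between -0.004 and 0.004 m and z of insert in the frame of slicer between 0.057 and 0.063 m and angle between the x axis of insert and the x axis of slicer, either way round below 0.06 rad and angle between insert's own z axis and vertical below 0.04 rad and linear speed of insert below 0.01 m/s).
It fails at once if the insert is pressed against the block with more than 25 N (contact force between insert and block above 25 N).
It fails at once if the insert is pushed against the slicer with more than 25 N (contact force between insert and slicer above 25 N).
It fails at once if the robot presses on the block or the slicer with more than 25 N (contact force between any of the arm, the fingers and block above 25 N or contact force between any of the arm, the fingers and slicer above 25 N).
It fails at once if the insert is dropped on the table (height (world z) of insert below 0.025 m).
It fails at once if a bystander is moved by more than 20 mm (distance of any of jar, bowl, cup, tin, butter, spoon from where it was at the start of the episode above 0.02 m).
It also fails if it takes over 72 s, if anything falls off the work surface, if the arm or the gripper's body presses on something with over 40 N, if the wrist force passes 120 N, or if a joint passes its speed limit or range.

## Working session

There is one attempt and no reset: what is moved stays moved. The work goes in short steps, Python scripts to look and compute and a shell command to move; the robot and the scene stay as the last step left them, time stands still between calls to the robot, and variables do not carry over. Pictures are saved under pics/ and viewed, at most 10 in all, crops included, and the job is handed in when it is done.

```bash
mkdir -p pics; ls; cat > h.py <<'E'
import numpy as np, cv2
from scipy.spatial.transform import Rotation as R
from workcell import manip
def cam(n):
    o=manip.get_obs(); f=manip.grab_frame(n)
    if 'mount' in f:
        T=np.eye(4);T[:3,:3]=R.from_rotvec(o['tool_rot']).as_matrix();T[:3,3]=o['tool_pos'];T=T@np.array(f['mount'])
        P,A=T[:3,3],T[:3,:3]
    else:
        P=np.array(f['position']);A=np.array(f['attitude'],float)
        A=A if A.shape==(3,3) else (R.from_rotvec(A).as_matrix() if A.size==3 else R.from_quat(A).as_matrix())
    np.savez('cam_'+n,K=[f['fx'],f['fy'],f['cx'],f['cy']],P=P,A=A)
    return f['img']
def ray(n,u,v,z):
    c=np.load('cam_'+n+'.npz');k=c['K'];d=c['A']@[(u-k[2])/k[0],(v-k[3])/k[1],1]
    return c['P']+d*(z-c['P'][2])/d[2]
def proj(n,p):
    c=np.load('cam_'+n+'.npz');k=c['K'];q=c['A'].T@(np.array(p)-c['P']);return k[:2]*q[:2]/q[2]+k[2:]
def save(img,name,box=None,s=1):
    if box: img=img[box[1]:box[3],box[0]:box[2]]
    cv2.imwrite('pics/'+name,cv2.resize(img[:,:,::-1],None,fx=s,fy=s,interpolation=cv2.INTER_CUBIC))
E
python3 - <<'E'
from h import *
f=manip.grab_frame('top');print(f['position'],f['attitude'],f['fx'])
i=cam('top');cv2.imwrite('top.png',i[:,:,::-1]);save(i,'top1.png',None,1.25);print(manip.get_obs())
E
```

```text
pics
[ 4.46784259e-01 -6.93945001e-04  1.34417011e+00] [-2.16026717  2.19464323 -0.04197102] 386.920300303348
{'time_s': 0.1, 'qpos': array([-1.20391338,  0.32176737, -0.07011195,  1.45156888,  0.02260703,
        1.37080838, -0.05689326]), 'qvel': array([ 0.00133219, -0.00129408, -0.0001747 , -0.0017616 , -0.00048315,
       -0.00316205,  0.00158303]), 'tau': array([-2.45564743e-04, -4.92571056e+01, -4.05643154e-01, -3.13404357e+01,
       -6.40578778e-02,  3.93481844e-02,  5.12696829e-05]), 'tool_pos': array([0.22442272, 0.609429  , 0.19055117]), 'tool_rot': array([-5.51146371e-01, -3.09264695e+00,  2.75027436e-03]), 'ft_force': array([-0.0783227 ,  0.40487514,  0.308495  ]), 'torque': array([-0.00936775,  0.0422447 , -0.01118838]), 'finger_force': 0.0, 'opening': 0.08687364931794016}
```

View pics/top1.png

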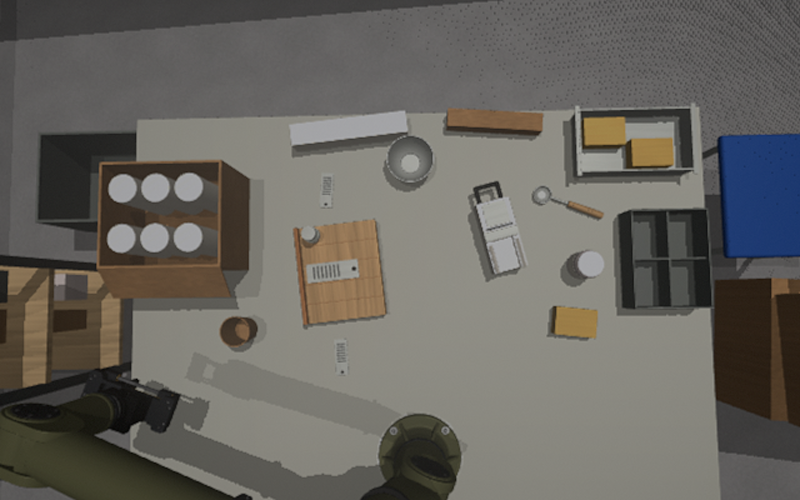

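The real insert is at about (332,271) on the block, with its hole end to the right. The look-alikes are the smaller inserts on the table at (326,190) and (341,357). The slicer is at about (500,240), with its front at the lower end (510,270). I'll check this in one close crop.

```bash
python3 - <<'E'
from h import *
i=cv2.imread('top.png')[:,:,::-1]
a=cv2.resize(i[170:265,230:315],None,fx=6,fy=6,interpolation=cv2.INTER_CUBIC)
b=cv2.resize(i[140:225,372:422],None,fx=5.8,fy=5.8,interpolation=cv2.INTER_CUBIC)
o=np.zeros((570,800,3),np.uint8);o[:a.shape[0],:a.shape[1]]=a;o[:b.shape[0],510:800]=b
save(o,'crop1.png')
E
```

```text
(no output)
```

View pics/crop1.png

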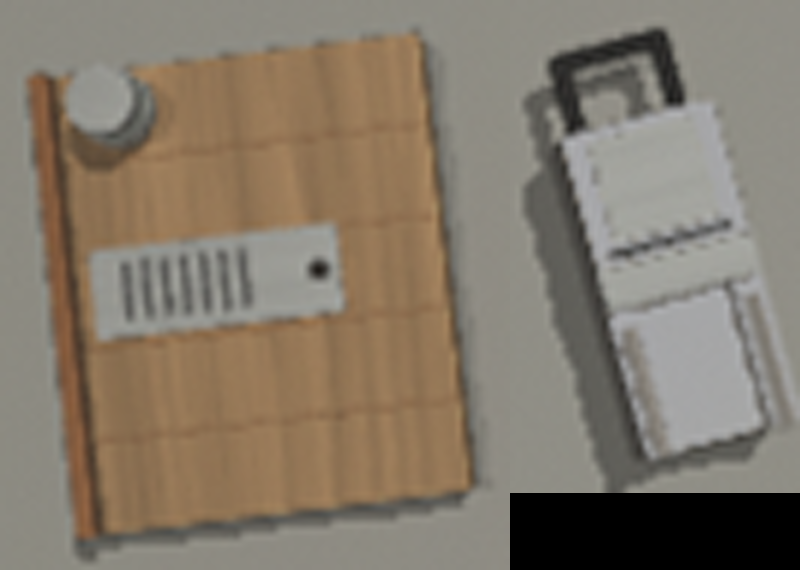

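The crop shows the chosen insert: hole at crop (318,269), corners (90,250), (335,224), (343,310) and (98,340). The block's open edge runs from (418,35) to (470,488). The slicer's mouth is at about (712,442).

```bash
python3 - <<'E'
from h import *
np.set_printoptions(precision=4,suppress=True)
A=lambda u,v,z:ray('top',u/6+230,v/6+170,z)[:2]
B=lambda u,v,z:ray('top',(u-510)/5.8+372,v/5.8+140,z)[:2]
c=[A(*p,.0475) for p in [(90,250),(335,224),(343,310),(98,340)]]
print('ins',*c,'ctr',np.mean(c,0)); t=(c[1]+c[2])/2;h=(c[0]+c[3])/2;d=t-h;print('L',np.linalg.norm(d),'tail dir deg',np.degrees(np.arctan2(d[1],d[0])),'hole',A(318,269,.0475))
e=[A(418,35,.045),A(470,488,.045)];d=e[0]-e[1];print('edge',*e,np.linalg.norm(d),np.degrees(np.arctan2(d[1],d[0])))
for n,p in dict(fl=(648,460),fr=(768,428),bl=(565,145),br=(712,103)).items(): print(n,B(*p,.06 if n[0]=='f' else .073))
print('jar',A(100,100,.103))
o=manip.get_obs();T=R.from_rotvec(o['tool_rot']);print(T.as_matrix())
f=manip.grab_frame('wrist');print(np.array(f['mount']),f['fx'])
E
```

```text
ins [0.5179 0.2967] [0.5302 0.1585] [0.4819 0.1544] [0.4672 0.2923] ctr [0.4993 0.2255]
L 0.13873905471549314 tail dir deg -84.41082926596066 hole [0.5051 0.1683]
edge [0.6365 0.1109] [0.3817 0.0846] 0.2561936130038117 5.874552257136113
fl [ 0.4837 -0.207 ]
fr [ 0.5009 -0.2756]
bl [ 0.6634 -0.1627]
br [ 0.6859 -0.2466]
jar [0.5959 0.2784]
[[-0.9384  0.3455 -0.0005]
 [ 0.3455  0.9384 -0.0017]
 [-0.0001 -0.0018 -1.    ]]
[[-0.0002 -0.9591 -0.283   0.0769]
 [ 1.     -0.     -0.0004  0.0005]
 [ 0.0004 -0.283   0.9591 -0.1932]
 [ 0.      0.      0.      1.    ]] 323.3574338789979
```

```bash
python3 -m inch '[{"tx":0.025,"ty":-0.032,"spin":-6},{"tx":0.05,"ty":-0.064,"spin":-12},{"tx":0.075,"ty":-0.096,"spin":-18},{"tx":0.1,"ty":-0.128,"spin":-24},{"tx":0.125,"ty":-0.16,"spin":-30}]' 1 20
python3 -m inch '[{"tx":0.025,"ty":-0.032,"spin":-7},{"tx":0.05,"ty":-0.064,"spin":-14},{"tx":0.075,"ty":-0.096,"spin":-21},{"tx":0.1,"ty":-0.128,"spin":-28},{"tx":0.125,"ty":-0.16,"spin":-34.2}]'
python3 -m inch '[{"tx":0.012,"ty":-0.02},{"tx":0.022,"ty":-0.038},{"tx":0.022,"ty":-0.038}]'
python3 - <<'E'
from h import *
save(cam('wrist'),'w1.png',None,1.25);print(manip.get_obs()['tool_pos'],manip.get_obs()['ft_force'])
E
```

```text
[0.22448757 0.6096132  0.19086988] [ 0.29803062 -0.46444685  0.62767921]validation failed for argument at $[0]...
validation failed for argument at $[0]...
validation failed for argument at $[0]...
```

View pics/w1.png

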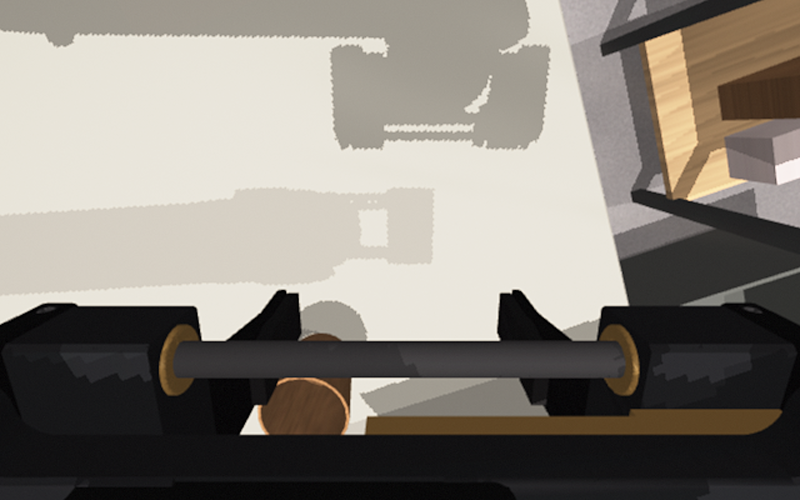

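The moves were refused, most likely because each row needs all four keys. The picture shows only the empty table and the cup at (305,400).

```bash
python3 -m inch '[{"tx":0.025,"ty":-0.032,"tz":0,"spin":-6},{"tx":0.05,"ty":-0.064,"tz":0,"spin":-12},{"tx":0.075,"ty":-0.096,"tz":0,"spin":-18},{"tx":0.1,"ty":-0.128,"tz":0,"spin":-24},{"tx":0.125,"ty":-0.16,"tz":0,"spin":-30}]' 1 20 &&
python3 -m inch '[{"tx":0.025,"ty":-0.032,"tz":0,"spin":-7},{"tx":0.05,"ty":-0.064,"tz":0,"spin":-14},{"tx":0.075,"ty":-0.096,"tz":0,"spin":-21},{"tx":0.1,"ty":-0.128,"tz":0,"spin":-28},{"tx":0.125,"ty":-0.16,"tz":0,"spin":-34.2}]' &&
python3 -m inch '[{"tx":0.012,"ty":-0.02,"tz":0,"spin":0},{"tx":0.022,"ty":-0.038,"tz":0,"spin":0},{"tx":0.022,"ty":-0.038,"tz":0,"spin":0},{"tx":0.022,"ty":-0.038,"tz":0,"spin":0}]' &&
python3 - <<'E'
from h import *
save(cam('wrist'),'w2.png',None,1.25);o=manip.get_obs();print(R.from_rotvec(o['tool_rot']).as_matrix(),o['qpos'])
E
```

```text
time_s: 0.62
tool_pos: [0.3505, 0.4482, 0.1915]
tool_rot: [-1.34, -2.841, -0.0]
ft_force: [1.4, 0.2, 0.9]
opening: 0.0616
finger_force: 0.0
time_s: 1.03
tool_pos: [0.4754, 0.2882, 0.1917]
tool_rot: [-2.117, -2.321, -0.001]
ft_force: [-0.3, 0.4, 0.4]
opening: 0.0284
finger_force: 0.0
time_s: 1.37
tool_pos: [0.497, 0.2509, 0.1915]
tool_rot: [-2.114, -2.324, 0.0]
ft_force: [-0.6, 0.4, -0.1]
opening: 0.0037
finger_force: 0.0
[[-9.72538420e-02  9.95259484e-01 -4.99864972e-04]
 [ 9.95259385e-01  9.72541450e-02  6.22537870e-04]
 [ 6.68200660e-04 -4.36951106e-04 -9.99999681e-01]] [-0.80122969  0.12113217  0.30929245  1.6978167  -0.03870373  1.32865886
 -0.38736519]
```

View pics/w2.png

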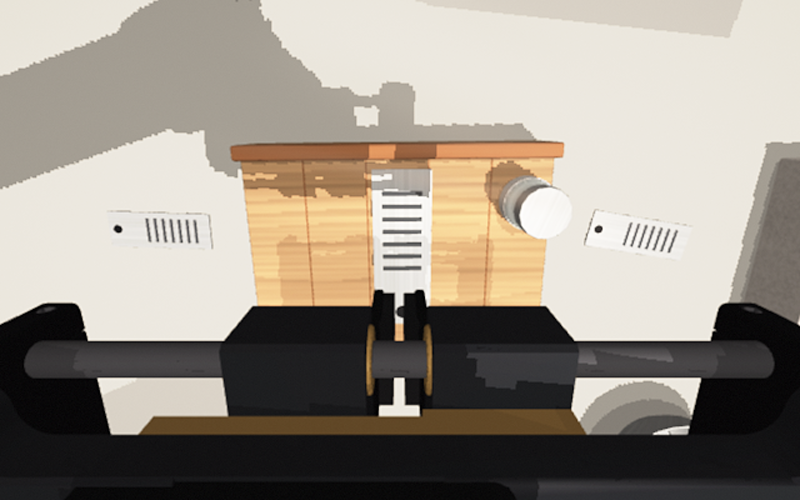

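The wrist picture shows the insert's far end at (372..431,168), the lip at y≈150 and the hole at (403,312). The insert lines up with the tool.

```bash
python3 - <<'E'
from h import *
np.set_printoptions(precision=4,suppress=True)
g=lambda u,v,z=.0475:ray('wrist',u/1.25,v/1.25,z)
print(g(372,168),g(431,168),g(403,312),g(370,290),g(434,290)); print('edge lip top',g(233,150,.063),g(562,150,.063),'tcp px',proj('wrist',manip.get_obs()['tool_pos'])*1.25)
E
```

```text
[0.4717 0.2951 0.0475] [0.52   0.2996 0.0475] [0.5097 0.1685 0.0475] [0.4781 0.1872 0.0475] [0.5353 0.1927 0.0475]
edge lip top [0.3643 0.3002 0.063 ] [0.6181 0.3242 0.063 ] tcp px [395.657  283.0276]
```

```bash
python3 -m inch '[{"tx":0.001,"ty":0,"tz":-0.035,"spin":0},{"tx":0.002,"ty":0,"tz":-0.07,"spin":0},{"tx":0.002,"ty":0,"tz":-0.105,"spin":0},{"tx":0.002,"ty":0,"tz":-0.128,"spin":0},{"tx":0.002,"ty":0,"tz":-0.134,"spin":0}]' && python3 -m inch '[{"tx":0,"ty":0,"tz":-0.0025,"spin":0},{"tx":0,"ty":0,"tz":-0.005,"spin":0},{"tx":0,"ty":0,"tz":-0.005,"spin":0},{"tx":0,"ty":0,"tz":-0.005,"spin":0}]'
```

```text
time_s: 1.83
tool_pos: [0.4942, 0.2524, 0.0529]
tool_rot: [-2.105, -2.329, 0.012]
ft_force: [-0.0, -0.1, -1.1]
opening: 0.0004
finger_force: 0.0
time_s: 2.17
tool_pos: [0.4997, 0.253, 0.0544]
tool_rot: [2.11, 2.327, 0.005]
ft_force: [0.8, 0.7, 0.3]
opening: 0.0004
finger_force: 0.0
```

```bash
python3 -m inch '[{"tx":0,"ty":0,"tz":-0.001,"spin":0},{"tx":0,"ty":0,"tz":-0.002,"spin":0},{"tx":0,"ty":0,"tz":-0.002,"spin":0}]'
```

```text
time_s: 2.42
tool_pos: [0.4989, 0.2521, 0.0511]
tool_rot: [2.111, 2.327, 0.001]
ft_force: [-0.4, 0.1, 0.4]
opening: 0.0005
finger_force: 0.0
```

```bash
python3 -m inch '[{"tx":0,"ty":0,"tz":-0.001,"spin":0},{"tx":0,"ty":0,"tz":-0.001,"spin":0}]'
```

```text
time_s: 2.58
tool_pos: [0.4986, 0.2519, 0.0496]
tool_rot: [2.111, 2.327, 0.0]
ft_force: [-0.0, 0.5, -0.6]
opening: 0.0006
finger_force: 0.0
```

```bash
python3 -m inch '[{"tx":0,"ty":0,"tz":-0.001,"spin":0},{"tx":0,"ty":0,"tz":-0.002,"spin":0},{"tx":0,"ty":0,"tz":-0.002,"spin":0}]'
```

```text
time_s: 2.83
tool_pos: [0.4985, 0.2519, 0.0473]
tool_rot: [2.111, 2.327, -0.001]
ft_force: [-1.1, 0.0, -0.3]
opening: 0.0008
finger_force: 0.0
```

```bash
python3 -m inch '[{"tx":0,"ty":0,"tz":-0.0005,"spin":0},{"tx":0,"ty":0,"tz":-0.0005,"spin":0}]'
```

```text
time_s: 3.0
tool_pos: [0.4986, 0.2519, 0.047]
tool_rot: [2.11, 2.327, -0.0]
ft_force: [-0.5, -0.6, -0.4]
opening: 0.0005
finger_force: 0.0
```

```bash
python3 -m inch '[{"tx":0,"ty":0,"tz":-0.0005,"spin":0},{"tx":0,"ty":0,"tz":-0.001,"spin":0},{"tx":0,"ty":0,"tz":-0.001,"spin":0}]'
```

```text
time_s: 3.25
tool_pos: [0.4986, 0.252, 0.046]
tool_rot: [2.11, 2.327, -0.0]
ft_force: [-0.2, -0.2, 0.1]
opening: 0.0004
finger_force: 0.0
```

```bash
python3 -m inch '[{"tx":0,"ty":0,"tz":-0.0005,"spin":0},{"tx":0,"ty":0,"tz":-0.0005,"spin":0}]'
```

```text
time_s: 3.42
tool_pos: [0.4986, 0.252, 0.0455]
tool_rot: [2.11, 2.327, -0.0]
ft_force: [0.4, 0.3, -0.1]
opening: 0.0004
finger_force: 0.0
```

```bash
python3 -m inch '[{"tx":0,"ty":0,"tz":-0.0005,"spin":0},{"tx":0,"ty":0,"tz":-0.001,"spin":0},{"tx":0,"ty":0,"tz":-0.001,"spin":0}]'
```

```text
time_s: 3.67
tool_pos: [0.4985, 0.2519, 0.0445]
tool_rot: [2.11, 2.327, -0.0]
ft_force: [0.9, 0.0, 0.1]
opening: 0.0006
finger_force: 0.0
```

```bash
python3 -m inch '[{"tx":0,"ty":0,"tz":-0.0005,"spin":0},{"tx":0,"ty":0,"tz":-0.001,"spin":0},{"tx":0,"ty":0,"tz":-0.001,"spin":0}]'; python3 -c "
from h import *
save(cam('side'),'s1.png',None,1.25)"
```

```text
time_s: 3.92
tool_pos: [0.4986, 0.2519, 0.0435]
tool_rot: [2.11, 2.327, -0.0]
ft_force: [0.3, -0.7, 0.6]
opening: 0.0006
finger_force: 0.0
```

```bash
python3 - <<'E'
from h import *
i=cam('side');p=proj('side',manip.get_obs()['tool_pos']);print(p)
u,v=int(p[0]),int(p[1]);b=[max(0,u-80),max(0,v-60),min(640,u+80),min(400,v+60)];print(b);save(i,'s2.png',b,5)
E
```

```text
[325.63635526 268.66715587]
[245, 208, 405, 328]
```

View pics/s2.png

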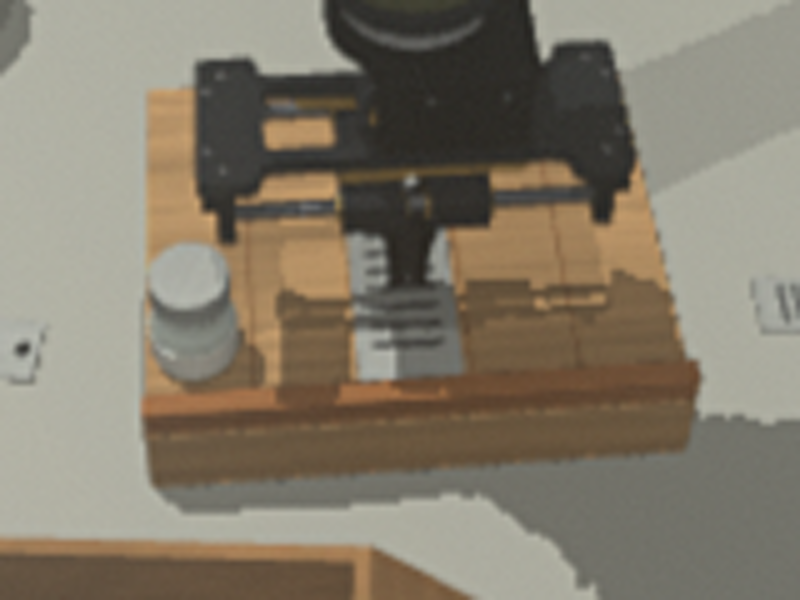

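The tip is seen at about (408,286), above the computed TCP at (403,303), so the shut fingertips haven't touched yet. I'll keep going down gently.

```bash
python3 -m inch '[{"tx":0,"ty":0,"tz":-0.0005,"spin":0},{"tx":0,"ty":0,"tz":-0.001,"spin":0},{"tx":0,"ty":0,"tz":-0.001,"spin":0}]'
```

```text
time_s: 4.27
tool_pos: [0.4986, 0.2519, 0.0425]
tool_rot: [2.11, 2.327, -0.0]
ft_force: [-0.3, -0.4, 0.3]
opening: 0.0004
finger_force: 0.0
```

```bash
python3 -m inch '[{"tx":0,"ty":0,"tz":-0.0005,"spin":0},{"tx":0,"ty":0,"tz":-0.001,"spin":0},{"tx":0,"ty":0,"tz":-0.001,"spin":0}]'
```

```text
time_s: 4.52
tool_pos: [0.4985, 0.2519, 0.0415]
tool_rot: [2.11, 2.327, -0.0]
ft_force: [0.1, 0.2, -0.3]
opening: 0.0004
finger_force: 0.0
```

```bash
python3 -m inch '[{"tx":0,"ty":0,"tz":-0.0005,"spin":0},{"tx":0,"ty":0,"tz":-0.001,"spin":0},{"tx":0,"ty":0,"tz":-0.001,"spin":0}]'
```

```text
time_s: 4.77
tool_pos: [0.4986, 0.2519, 0.0405]
tool_rot: [2.111, 2.327, -0.0]
ft_force: [0.4, 0.1, -0.3]
opening: 0.0001
finger_force: 0.0
```

```bash
python3 -m inch '[{"tx":0,"ty":0,"tz":-0.0005,"spin":0},{"tx":0,"ty":0,"tz":-0.001,"spin":0},{"tx":0,"ty":0,"tz":-0.001,"spin":0}]'
```

```text
time_s: 5.02
tool_pos: [0.4986, 0.252, 0.0395]
tool_rot: [2.11, 2.327, -0.0]
ft_force: [0.3, -0.0, 0.1]
opening: 0.0005
finger_force: 0.0
```

```bash
python3 - <<'E'
from h import *
i=cam('side');j=cam('wrist');o=manip.get_obs();p=proj('wrist',o['tool_pos']);print(p,o['tau'],o['torque'])
a=cv2.resize(i[240:300,290:350],None,fx=6.6,fy=6.6,interpolation=cv2.INTER_CUBIC)
b=cv2.resize(j[160:260,270:370],None,fx=4,fy=4,interpolation=cv2.INTER_CUBIC)
n=max(len(a),len(b));q=np.zeros((400,800,3),np.uint8);q[:len(a),:396]=a[:,:396];q[:400,400:]=b;save(q,'s3.png')
E
```

```text
[317.59902285 228.96165766] [-1.15775430e-03 -3.99752355e+01  2.54535578e+00 -2.72822517e+01
 -6.11787848e-02  1.05697292e-02  2.97176639e-04] [-0.06816243  0.05409648 -0.02738884]
```

View pics/s3.png

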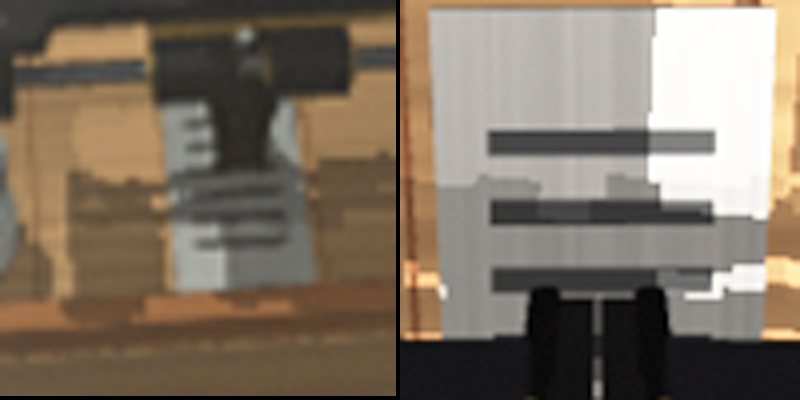

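The fingertips still sit above their shadow on the insert: the side view has the tip at px (326,265.5), and the wrist view has it at (319.5,232). I'll work out the tip height from the side ray.

```bash
python3 - <<'E'
from h import *
o=manip.get_obs()['tool_pos']
for dz in (0,.004,.008,.012,.016): print(dz,proj('side',o+[0,0,dz]),proj('wrist',o+[0,0,dz]),proj('wrist',o+[0,0.007,dz]),proj('side',o+[0,0.007,dz]))
# plate surface check in side: +x end corners
print([proj('side',[x,y,.0475]) for x,y in((.4717,.2951),(.52,.2996))])
E
```

```text
0 [325.60484671 269.64843374] [317.59902285 228.96165766] [318.65748774 218.73796672] [325.57359108 271.99609078]
0.004 [325.63204361 268.66772892] [317.57488273 231.34626828] [318.65326127 220.95130231] [325.60084701 271.01686725]
0.008 [325.65940096 267.68123799] [317.54981492 233.82251793] [318.64887076 223.25054414] [325.62826465 270.03183408]
0.012 [325.6869202  266.68890958] [317.5237649  236.39579255] [318.64430646 225.6407926 ] [325.65584544 269.04093941]
0.016 [325.71460277 265.69069174] [317.49667379 239.07190857] [318.63955786 228.12756001] [325.68359084 268.04413075]
[array([336.84571856, 282.86024383]), array([316.35737954, 284.01733083])]
```

```bash
python3 -m inch '[{"tx":0,"ty":0,"tz":-0.0005,"spin":0},{"tx":0,"ty":0,"tz":-0.001,"spin":0},{"tx":0,"ty":0,"tz":-0.0015,"spin":0},{"tx":0,"ty":0,"tz":-0.0015,"spin":0}]'
```

```text
time_s: 5.45
tool_pos: [0.4985, 0.2519, 0.0379]
tool_rot: [2.11, 2.327, -0.0]
ft_force: [0.2, -0.2, -0.0]
opening: 0.0008
finger_force: 0.0
```

```bash
python3 -m inch '[{"tx":0,"ty":0,"tz":-0.0005,"spin":0},{"tx":0,"ty":0,"tz":-0.001,"spin":0},{"tx":0,"ty":0,"tz":-0.001,"spin":0}]'
```

```text
time_s: 5.7
tool_pos: [0.4985, 0.2519, 0.037]
tool_rot: [2.11, 2.327, -0.0]
ft_force: [0.6, 0.8, 0.8]
opening: 0.0002
finger_force: 0.0
```

```bash
python3 -m inch '[{"tx":0,"ty":0,"tz":-0.0005,"spin":0},{"tx":0,"ty":0,"tz":-0.001,"spin":0},{"tx":0,"ty":0,"tz":-0.001,"spin":0}]'
```

```text
time_s: 5.95
tool_pos: [0.4985, 0.2519, 0.0359]
tool_rot: [2.111, 2.327, -0.0]
ft_force: [-1.0, -0.1, -0.1]
opening: 0.0007
finger_force: 0.0
```

```bash
python3 -m inch '[{"tx":0,"ty":0,"tz":-0.0005,"spin":0},{"tx":0,"ty":0,"tz":-0.001,"spin":0},{"tx":0,"ty":0,"tz":-0.001,"spin":0}]'
```

```text
time_s: 6.2
tool_pos: [0.4985, 0.252, 0.035]
tool_rot: [2.11, 2.327, -0.0]
ft_force: [0.3, -0.4, -0.4]
opening: 0.0003
finger_force: 0.0
```

```bash
python3 -m inch '[{"tx":0,"ty":0,"tz":-0.0005,"spin":0},{"tx":0,"ty":0,"tz":-0.0005,"spin":0}]'
```

```text
time_s: 6.37
tool_pos: [0.4986, 0.252, 0.0345]
tool_rot: [2.11, 2.327, -0.0]
ft_force: [0.1, 0.2, -0.5]
opening: 0.0004
finger_force: 0.0
```

```bash
python3 -m inch '[{"tx":0,"ty":0,"tz":-0.0005,"spin":0},{"tx":0,"ty":0,"tz":-0.0005,"spin":0}]'
```

```text
time_s: 6.53
tool_pos: [0.4986, 0.2519, 0.034]
tool_rot: [2.11, 2.327, -0.0]
ft_force: [-0.4, -0.0, 1.0]
opening: 0.0007
finger_force: 0.0
```

```bash
python3 - <<'E'
from h import *
i=cam('side');j=cam('wrist')
a=cv2.resize(i[240:300,290:350],None,fx=6.6,fy=6.6,interpolation=cv2.INTER_CUBIC)
b=cv2.resize(j[160:260,270:370],None,fx=4,fy=4,interpolation=cv2.INTER_CUBIC)
q=np.zeros((400,800,3),np.uint8);q[:len(a),:396]=a[:,:396];q[:400,400:]=b;save(q,'s4.png')
E
```

```text
(no output)
```

View pics/s4.png

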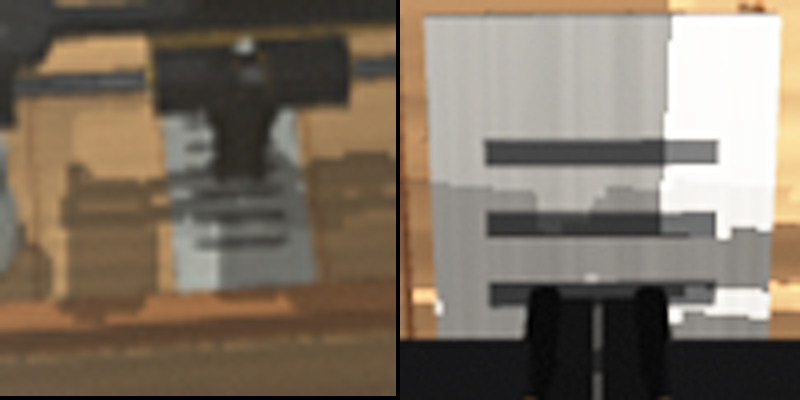

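```bash
cat > ok.sh <<'E'
# passes output's z and force; fails if |fz| > 3
awk '/tool_pos/{z=$4} /ft_force/{gsub(/[\[\],]/,"");f=$4; print z,$2,$3,f} END{exit (f>2.5||f<-2.5)}'
E
chmod +x ok.sh; set -o pipefail
python3 -m inch '[{"tx":0,"ty":0,"tz":-0.0005,"spin":0},{"tx":0,"ty":0,"tz":-0.001,"spin":0},{"tx":0,"ty":0,"tz":-0.001,"spin":0}]' | sh ok.sh &&
python3 -m inch '[{"tx":0,"ty":0,"tz":-0.0005,"spin":0},{"tx":0,"ty":0,"tz":-0.001,"spin":0},{"tx":0,"ty":0,"tz":-0.001,"spin":0}]' | sh ok.sh &&
python3 -m inch '[{"tx":0,"ty":0,"tz":-0.0005,"spin":0},{"tx":0,"ty":0,"tz":-0.001,"spin":0},{"tx":0,"ty":0,"tz":-0.001,"spin":0}]' | sh ok.sh &&
python3 -m inch '[{"tx":0,"ty":0,"tz":-0.0005,"spin":0},{"tx":0,"ty":0,"tz":-0.001,"spin":0},{"tx":0,"ty":0,"tz":-0.001,"spin":0}]' | sh ok.sh &&
python3 -m inch '[{"tx":0,"ty":0,"tz":-0.0005,"spin":0},{"tx":0,"ty":0,"tz":-0.001,"spin":0},{"tx":0,"ty":0,"tz":-0.001,"spin":0}]' | sh ok.sh
```

```text
0.033] 0.0 0.3 0.3
0.0319] 0.6 -1.4 -0.3
0.031] 0.0 0.0 -0.2
0.03] -0.7 0.3 0.2
0.029] 0.2 0.2 0.5
```

```bash
set -o pipefail
python3 -m inch '[{"tx":0,"ty":0,"tz":-0.0005,"spin":0},{"tx":0,"ty":0,"tz":-0.001,"spin":0},{"tx":0,"ty":0,"tz":-0.001,"spin":0}]' | sh ok.sh &&
python3 -m inch '[{"tx":0,"ty":0,"tz":-0.0005,"spin":0},{"tx":0,"ty":0,"tz":-0.001,"spin":0},{"tx":0,"ty":0,"tz":-0.001,"spin":0}]' | sh ok.sh &&
python3 -m inch '[{"tx":0,"ty":0,"tz":-0.0005,"spin":0},{"tx":0,"ty":0,"tz":-0.001,"spin":0},{"tx":0,"ty":0,"tz":-0.001,"spin":0}]' | sh ok.sh &&
python3 -m inch '[{"tx":0,"ty":0,"tz":-0.0005,"spin":0},{"tx":0,"ty":0,"tz":-0.001,"spin":0},{"tx":0,"ty":0,"tz":-0.001,"spin":0}]' | sh ok.sh
python3 - <<'E'
from h import *
i=cam('side');j=cam('wrist');o=manip.get_obs();print(o['tool_pos'],proj('side',o['tool_pos']))
a=cv2.resize(i[240:300,290:350],None,fx=6.6,fy=6.6,interpolation=cv2.INTER_CUBIC)
b=cv2.resize(j[160:260,270:370],None,fx=4,fy=4,interpolation=cv2.INTER_CUBIC)
q=np.zeros((400,800,3),np.uint8);q[:len(a),:396]=a[:,:396];q[:400,400:]=b;save(q,'s5.png')
E
```

```text
0.028] 0.1 0.5 0.4
0.027] 0.5 -0.5 -0.4
0.0259] 0.7 -0.5 -0.2
0.025] 0.6 0.2 0.2
[0.49858821 0.25197532 0.02501185] [325.51278651 273.16511642]
```

View pics/s5.png

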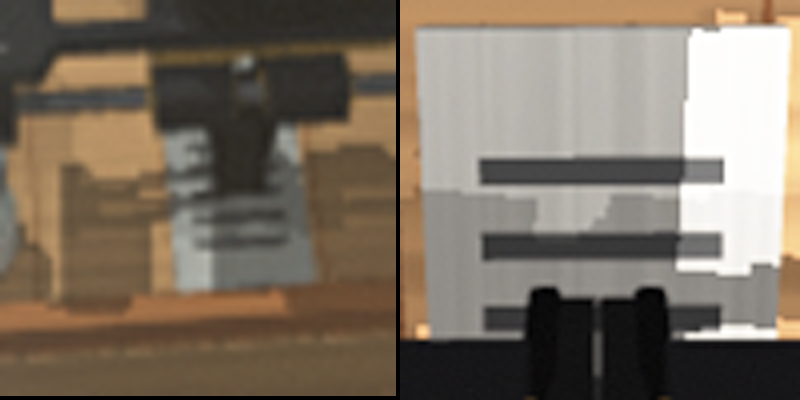

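The side view puts the tip at about (240,195), row 269.5. Allowing for the finger's front edge, the wrist and side views both put the real tips about 20 mm above the reported TCP, so contact should be close.

```bash
set -o pipefail
python3 -m inch '[{"tx":0,"ty":0,"tz":-0.0005,"spin":0},{"tx":0,"ty":0,"tz":-0.0007,"spin":0},{"tx":0,"ty":0,"tz":-0.0007,"spin":0}]' | sh ok.sh &&
python3 -m inch '[{"tx":0,"ty":0,"tz":-0.0005,"spin":0},{"tx":0,"ty":0,"tz":-0.0007,"spin":0},{"tx":0,"ty":0,"tz":-0.0007,"spin":0}]' | sh ok.sh &&
python3 -m inch '[{"tx":0,"ty":0,"tz":-0.0005,"spin":0},{"tx":0,"ty":0,"tz":-0.0007,"spin":0},{"tx":0,"ty":0,"tz":-0.0007,"spin":0}]' | sh ok.sh &&
python3 -m inch '[{"tx":0,"ty":0,"tz":-0.0005,"spin":0},{"tx":0,"ty":0,"tz":-0.0007,"spin":0},{"tx":0,"ty":0,"tz":-0.0007,"spin":0}]' | sh ok.sh &&
python3 -m inch '[{"tx":0,"ty":0,"tz":-0.0005,"spin":0},{"tx":0,"ty":0,"tz":-0.0007,"spin":0},{"tx":0,"ty":0,"tz":-0.0007,"spin":0}]' | sh ok.sh &&
python3 -m inch '[{"tx":0,"ty":0,"tz":-0.0005,"spin":0},{"tx":0,"ty":0,"tz":-0.0007,"spin":0},{"tx":0,"ty":0,"tz":-0.0007,"spin":0}]' | sh ok.sh
```

```text
0.0243] -0.2 -0.2 -0.4
0.0236] -0.3 -0.7 -0.4
0.0229] -0.1 0.2 0.4
0.0222] -0.4 -0.0 0.1
0.0215] 0.2 -0.1 -1.0
0.0208] 0.1 0.7 -0.7
```

```bash
set -o pipefail
python3 -m inch '[{"tx":0,"ty":0,"tz":-0.0005,"spin":0},{"tx":0,"ty":0,"tz":-0.0007,"spin":0},{"tx":0,"ty":0,"tz":-0.0007,"spin":0}]' | sh ok.sh &&
python3 -m inch '[{"tx":0,"ty":0,"tz":-0.0005,"spin":0},{"tx":0,"ty":0,"tz":-0.0007,"spin":0},{"tx":0,"ty":0,"tz":-0.0007,"spin":0}]' | sh ok.sh &&
python3 -m inch '[{"tx":0,"ty":0,"tz":-0.0005,"spin":0},{"tx":0,"ty":0,"tz":-0.0007,"spin":0},{"tx":0,"ty":0,"tz":-0.0007,"spin":0}]' | sh ok.sh &&
python3 -m inch '[{"tx":0,"ty":0,"tz":-0.0005,"spin":0},{"tx":0,"ty":0,"tz":-0.0007,"spin":0},{"tx":0,"ty":0,"tz":-0.0007,"spin":0}]' | sh ok.sh &&
python3 -m inch '[{"tx":0,"ty":0,"tz":-0.0005,"spin":0},{"tx":0,"ty":0,"tz":-0.0007,"spin":0},{"tx":0,"ty":0,"tz":-0.0007,"spin":0}]' | sh ok.sh &&
python3 -m inch '[{"tx":0,"ty":0,"tz":-0.0005,"spin":0},{"tx":0,"ty":0,"tz":-0.0007,"spin":0},{"tx":0,"ty":0,"tz":-0.0007,"spin":0}]' | sh ok.sh
python3 - <<'E'
from h import *
i=cam('side');j=cam('wrist');cv2.imwrite('sd.png',i[:,:,::-1]);cv2.imwrite('wr.png',j[:,:,::-1])
print(i[258:280,326].mean(1).round());print(j[215:245,311].mean(1).round())
for p in [(.4717,.2951),(.52,.2996)]: print(proj('wrist',[*p,.0475]))
print(j[150:185,300].mean(1).round())
E
```

```text
0.0201] 0.3 0.4 -0.4
0.0194] 0.9 -0.4 0.2
0.0187] 0.5 -0.1 0.9
0.018] -0.2 -0.2 0.3
0.0174] -0.9 0.3 0.1
0.017] 0.0 -0.6 2.2
[ 48.  45.  44.  42.  44.  43.  40.  45.  41.  42.  42.  44.  49.  65.
  67.  75. 108.  98.  69.  83. 110. 111.]
[182. 182. 181. 181. 181. 179. 182. 169. 109.  51.  56.  57.  55.  57.
  52. 112. 150. 149. 135.  77.  13.  14.  20.  19.  18.  21.  19.  19.
  20.  20.]
[272.60947551 168.47605685]
[367.51524666 168.87601588]
[109. 108. 107. 106. 100.  88.  72.  94. 136. 149. 148. 147. 147. 145.
 145. 145. 147. 146. 138. 127. 159. 184. 181. 181. 181. 181. 181. 180.
 181. 180. 180. 179. 180. 181. 178.]
```

The wrist geometry confirms it: an 87 mm opening spans 160 px, so the real tips sit about 30 mm behind the reported TCP. That makes the 2.2 N contact at z=0.017 the plate itself. I'll press a little harder and start sliding slowly.

```bash
python3 -m inch '[{"tx":0,"ty":0,"tz":-0.0003,"spin":0},{"tx":0,"ty":0,"tz":-0.0005,"spin":0},{"tx":0,"ty":0,"tz":-0.0005,"spin":0}]' && python3 -m inch '[{"tx":0.0002,"ty":-0.002,"tz":0,"spin":0},{"tx":0.0006,"ty":-0.006,"tz":0,"spin":0},{"tx":0.001,"ty":-0.01,"tz":0,"spin":0},{"tx":0.0015,"ty":-0.015,"tz":0,"spin":0},{"tx":0.002,"ty":-0.02,"tz":0,"spin":0}]'
python3 - <<'E'
from h import *
cam('top');j=cam('wrist');cv2.imwrite('wr.png',j[:,:,::-1])
print(j[150:185,300].mean(1).round()); 
for p in [(.4717,.2951),(.4737,.2751)]: print(proj('wrist',[*p,.0475]))
E
```

```text
time_s: 12.33
tool_pos: [0.4992, 0.2523, 0.017]
tool_rot: [2.11, 2.327, 0.002]
ft_force: [-1.3, 0.1, 5.3]
opening: 0.0007
finger_force: 2.8
time_s: 12.75
tool_pos: [0.5015, 0.2324, 0.017]
tool_rot: [2.11, 2.327, 0.003]
ft_force: [0.5, 2.2, 6.0]
opening: 0.0002
finger_force: 2.7
[134. 130. 126. 127. 128. 129. 131. 135. 137. 140. 142. 146. 149. 150.
 148. 146. 144. 146. 138. 127. 158. 186. 183. 180. 181. 181. 181. 180.
 181. 180. 180. 180. 180. 181. 179.]
[269.14546039 125.9417256 ]
[270.99634889 166.24231564]
```

The insert moves with the fingers: its end stays at the same wrist row, 169. I'll carry on.

```bash
python3 -m inch '[{"tx":0.0005,"ty":-0.005,"tz":0,"spin":0},{"tx":0.001,"ty":-0.01,"tz":0,"spin":0},{"tx":0.0015,"ty":-0.015,"tz":0,"spin":0},{"tx":0.002,"ty":-0.02,"tz":0,"spin":0},{"tx":0.0025,"ty":-0.025,"tz":0,"spin":0}]'
```

```text
time_s: 13.27
tool_pos: [0.504, 0.2073, 0.017]
tool_rot: [2.11, 2.327, 0.003]
ft_force: [0.0, 1.3, 6.3]
opening: 0.0005
finger_force: 2.8
```

```bash
python3 -m inch '[{"tx":0.0005,"ty":-0.005,"tz":0,"spin":0},{"tx":0.001,"ty":-0.01,"tz":0,"spin":0},{"tx":0.0015,"ty":-0.015,"tz":0,"spin":0},{"tx":0.002,"ty":-0.02,"tz":0,"spin":0},{"tx":0.0025,"ty":-0.025,"tz":0,"spin":0}]'
```

```text
time_s: 13.68
tool_pos: [0.5065, 0.1822, 0.0169]
tool_rot: [2.11, 2.327, 0.003]
ft_force: [-0.8, 1.8, 4.9]
opening: 0.0006
finger_force: 2.8
```

Another 30 mm, then lift off. I'll back away so the top camera has a clear view.

```bash
python3 -m inch '[{"tx":0.0006,"ty":-0.006,"tz":0,"spin":0},{"tx":0.0012,"ty":-0.012,"tz":0,"spin":0},{"tx":0.0018,"ty":-0.018,"tz":0,"spin":0},{"tx":0.0024,"ty":-0.024,"tz":0,"spin":0},{"tx":0.003,"ty":-0.03,"tz":0,"spin":0}]' && python3 -m inch '[{"tx":0,"ty":0,"tz":0,"spin":0},{"tx":0,"ty":0,"tz":0,"spin":0},{"tx":0,"ty":0,"tz":0.003,"spin":0},{"tx":0,"ty":0,"tz":0.03,"spin":0},{"tx":0,"ty":0,"tz":0.065,"spin":0}]' && python3 -m inch '[{"tx":0,"ty":0.03,"tz":0.03,"spin":0},{"tx":0,"ty":0.06,"tz":0.06,"spin":0},{"tx":0,"ty":0.06,"tz":0.06,"spin":0}]' 0 && python3 - <<'E'
from h import *
i=cam('top');cv2.imwrite('top.png',i[:,:,::-1])
j=cam('wrist');cv2.imwrite('wr2.png',j[:,:,::-1])
a=cv2.resize(i[150:265,225:340],None,fx=3.4,fy=3.4,interpolation=cv2.INTER_CUBIC)
b=cv2.resize(j[60:360,170:470],None,fx=1.3,fy=1.3,interpolation=cv2.INTER_CUBIC)
q=np.zeros((400,800,3),np.uint8);q[:391,:391]=a[:391,:391];q[:390,400:790]=b;save(q,'t2.png')
E
```

```text
time_s: 14.1
tool_pos: [0.5095, 0.1521, 0.0169]
tool_rot: [2.11, 2.327, 0.003]
ft_force: [0.1, 1.1, 6.0]
opening: 0.0004
finger_force: 2.8
time_s: 14.52
tool_pos: [0.5053, 0.1504, 0.0785]
tool_rot: [-2.109, -2.325, 0.012]
ft_force: [0.2, 0.2, 0.2]
opening: 0.0009
finger_force: 0.0
time_s: 14.77
tool_pos: [0.5106, 0.2202, 0.1469]
tool_rot: [2.102, 2.334, 0.018]
ft_force: [1.1, 1.8, 0.1]
opening: 0.0131
finger_force: 0.0
```

View pics/t2.png

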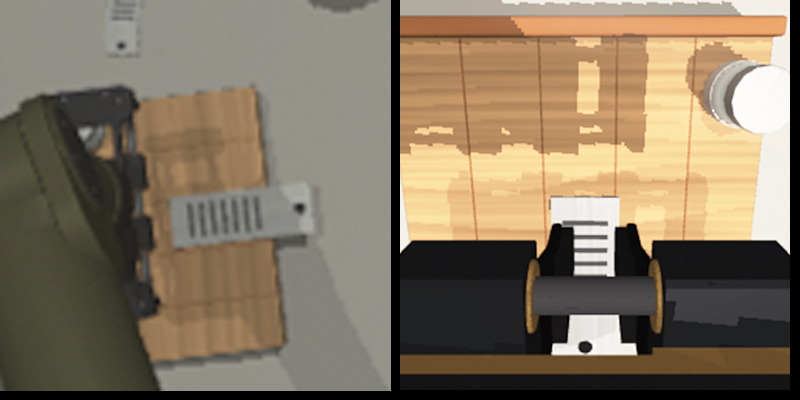

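The insert now overhangs the open edge. In the top crop its corners are (169,197), (308,182), (315,235) and (175,247), its hole is at (299,208), and the edge is at x≈268.

```bash
python3 - <<'E'
from h import *
np.set_printoptions(precision=4,suppress=True)
A=lambda u,v,z:ray('top',(u+.5)/3.4+225-.5,(v+.5)/3.4+150-.5,z)[:2]
c=[A(*p,.0475) for p in [(169,197),(308,182),(315,235),(175,247)]];print(*c)
t=(c[1]+c[2])/2;h=(c[0]+c[3])/2;d=t-h;print('ctr',np.mean(c,0),'tail',t,'L',np.linalg.norm(d),np.degrees(np.arctan2(d[1],d[0])),'hole',A(299,208,.0475))
W=lambda u,v:ray('wrist',(u-400)/1.3+170,v/1.3+60,.0475)[:2]
a,b=W(551,197),W(618,197);print('wrist +x end',a,b,(a+b)/2,'hole',W(585,347))
# precise by threshold on the bright/grey insert in top image
o=manip.get_obs();print(o['tool_pos'],o['opening'])
# slicer outline in saved top view
g=cv2.imread('top.png')[135:225,370:430]; hsv=cv2.cvtColor(g,cv2.COLOR_BGR2HSV)
E
```

```text
[0.53   0.1973] [0.5426 0.0592] [0.4901 0.053 ] [0.4804 0.1917]
ctr [0.5108 0.1253] tail [0.5163 0.0561] L 0.13879533388202803 -85.40168385361754 hole [0.517  0.0685]
wrist +x end [0.4824 0.1931] [0.5309 0.198 ] [0.5067 0.1956] hole [0.5195 0.0675]
[0.5088 0.2136 0.142 ] 0.021167831307096773
```

```bash
python3 -m inch '[{"tx":0.002,"ty":-0.035,"tz":0,"spin":0},{"tx":0.004,"ty":-0.07,"tz":0,"spin":0},{"tx":0.006,"ty":-0.105,"tz":0,"spin":0},{"tx":0.007,"ty":-0.13,"tz":0,"spin":0},{"tx":0.007,"ty":-0.142,"tz":-0.02,"spin":0}]' 0 && python3 -m inch '[{"tx":0,"ty":0,"tz":0,"spin":0},{"tx":0,"ty":0,"tz":0,"spin":0},{"tx":0,"ty":0,"tz":0,"spin":0}]' && python3 - <<'E'
from h import *
o=manip.get_obs();j=cam('wrist');cv2.imwrite('wr3.png',j[:,:,::-1])
print(o['tool_pos'],o['opening'])
# tips' mid pixel vs insert: edges along insert rows
g=j.mean(2)
for r in (150,180,200,215): print(r,[ (int(c),int(g[r,c])) for c in np.where(np.abs(np.diff(g[r]))>25)[0]][:24])
print(proj('wrist',[.5067,.1956,.0475]))
E
```

```text
time_s: 15.28
tool_pos: [0.5171, 0.0636, 0.1225]
tool_rot: [2.117, 2.317, 0.003]
ft_force: [1.8, -0.6, 0.1]
opening: 0.0539
finger_force: 0.0
time_s: 15.53
tool_pos: [0.5148, 0.0707, 0.1206]
tool_rot: [-2.109, -2.327, 0.002]
ft_force: [0.3, -0.6, -0.0]
opening: 0.0735
finger_force: 0.0
[0.5148485  0.07070624 0.12057494] 0.07347626290570886
150 [(154, 219), (284, 127), (286, 202), (288, 160), (292, 176), (301, 247), (302, 219), (303, 118), (343, 83), (369, 142), (413, 157), (474, 184)]
180 [(284, 232), (285, 196), (351, 155), (352, 182)]
200 [(315, 248), (316, 188), (328, 46), (329, 73), (552, 218), (615, 146), (616, 204)]
215 [(530, 234), (531, 196), (628, 147), (629, 180)]
[323.41198929  36.62394763]
```

```bash
python3 -m inch '[{"tx":0.001,"ty":0,"tz":-0.025,"spin":0},{"tx":0.001,"ty":0,"tz":-0.05,"spin":0},{"tx":0.001,"ty":0,"tz":-0.075,"spin":0},{"tx":0.001,"ty":0,"tz":-0.09,"spin":0},{"tx":0.001,"ty":0,"tz":-0.09,"spin":0}]' 0 && python3 -m inch '[{"tx":0,"ty":0,"tz":-0.008,"spin":0},{"tx":0,"ty":0,"tz":-0.016,"spin":0},{"tx":0,"ty":0,"tz":-0.024,"spin":0},{"tx":0,"ty":0,"tz":-0.0295,"spin":0},{"tx":0,"ty":0,"tz":-0.0295,"spin":0}]'
```

```text
time_s: 16.0
tool_pos: [0.5138, 0.071, 0.0282]
tool_rot: [-2.105, -2.328, 0.008]
ft_force: [-0.5, 0.4, -0.1]
opening: 0.0869
finger_force: 0.0
time_s: 16.42
tool_pos: [0.5159, 0.0699, 0.0008]
tool_rot: [-2.11, -2.327, 0.002]
ft_force: [-0.3, -0.3, -0.4]
opening: 0.087
finger_force: 0.0
```

```bash
python3 -m inch '[{"tx":0,"ty":0,"tz":0,"spin":0},{"tx":0,"ty":0,"tz":0,"spin":0},{"tx":0,"ty":0,"tz":0,"spin":0},{"tx":0,"ty":0,"tz":0,"spin":0},{"tx":0,"ty":0,"tz":0,"spin":0}]' 1 12 && python3 -m inch '[{"tx":0,"ty":0,"tz":0,"spin":0},{"tx":0,"ty":0,"tz":0,"spin":0},{"tx":0,"ty":0,"tz":0,"spin":0},{"tx":0,"ty":0,"tz":0,"spin":0}]' 1 50
```

```text
time_s: 16.83
tool_pos: [0.5169, 0.07, 0.002]
tool_rot: [2.11, 2.327, 0.001]
ft_force: [0.4, -0.3, 0.0]
opening: 0.062
finger_force: 0.0
time_s: 17.17
tool_pos: [0.5167, 0.07, 0.0018]
tool_rot: [2.11, 2.327, 0.0]
ft_force: [0.1, 1.5, 1.0]
opening: 0.0481
finger_force: 50.0
```

```bash
python3 -m inch '[{"tx":0,"ty":0,"tz":0.004,"spin":0},{"tx":0,"ty":0,"tz":0.01,"spin":0},{"tx":0,"ty":0,"tz":0.02,"spin":0},{"tx":0,"ty":0,"tz":0.03,"spin":0},{"tx":0,"ty":0,"tz":0.04,"spin":0}]' && python3 -m inch '[{"tx":0,"ty":0,"tz":0.015,"spin":0},{"tx":0,"ty":0,"tz":0.03,"spin":0},{"tx":0,"ty":0,"tz":0.045,"spin":0},{"tx":0,"ty":0,"tz":0.06,"spin":0},{"tx":0,"ty":0,"tz":0.06,"spin":0}]' && python3 - <<'E'
from h import *
o=manip.get_obs();j=cam('wrist');i=cam('side');cv2.imwrite('wr4.png',j[:,:,::-1]);print(o['tool_pos'],o['ft_force'],o['torque'],o['qpos'])
g=j.mean(2)
for r in (20,60,100,140,180): print(r,[(int(c),int(g[r,c])) for c in np.where(np.abs(np.diff(g[r]))>25)[0]][:16])
E
```

```text
time_s: 17.58
tool_pos: [0.5169, 0.07, 0.0431]
tool_rot: [2.11, 2.327, 0.001]
ft_force: [0.7, 0.7, -0.3]
opening: 0.0481
finger_force: 50.0
time_s: 18.0
tool_pos: [0.5193, 0.0704, 0.1058]
tool_rot: [2.108, 2.324, 0.009]
ft_force: [0.8, 0.6, -0.8]
opening: 0.0479
finger_force: 50.0
[0.51928386 0.07042415 0.10577809] [ 0.78767815  0.58088745 -0.81691018] [-0.08682305 -0.0448258  -0.04322363] [-0.59410019  0.10940246  0.43711318  1.89275725 -0.05201503  1.14331071
 -0.04067498]
20 [(198, 139), (199, 111), (200, 76), (207, 134), (247, 202), (248, 171), (262, 150), (383, 226), (420, 184), (493, 188), (569, 156), (613, 227), (614, 191), (615, 154), (617, 139), (622, 228)]
60 [(202, 144), (203, 118), (204, 88), (234, 140), (248, 208), (249, 180), (263, 153), (282, 229), (283, 163), (361, 116), (417, 195), (419, 161)]
100 [(85, 208), (86, 181), (264, 117), (378, 223)]
140 [(144, 235), (145, 201), (265, 115), (282, 178), (283, 152), (357, 133), (358, 212), (375, 246), (376, 197), (377, 131), (411, 195), (413, 167), (477, 192)]
180 [(266, 235), (267, 208), (372, 160), (373, 202)]
```

```bash
python3 - <<'E'
import numpy as np,cv2
from workcell import manip
f=manip.grab_frame('wrist');M=np.array(f['mount']);g=f['img'].mean(2)
P=[]
for r,l,rr in((20,262.5,383.5),(60,263.5,0),(100,264.5,378.5),(140,265.5,0),(180,266.8,373)):
    if not rr: continue
    D=.05*f['fx']/(rr-l)
    for c in(l,rr): P.append((M@[(c-f['cx'])/f['fx']*D,(r-f['cy'])/f['fy']*D,D,1])[:3])
P=np.array(P);print(P.round(4))
m=(P[::2]+P[1::2])/2;print('tilt deg',np.degrees(np.polyfit(m[:,0],m[:,2],1)[0]),'yaw (y per x) deg',np.degrees(np.polyfit(m[:,0],m[:,1],1)[0]),m.round(4))
# far end row
for c in(300,320,340): print(c,g[0:20,c].round())
E
```

```text
[[ 0.1105 -0.0224 -0.0443]
 [ 0.1105  0.0276 -0.0443]
 [ 0.0788 -0.023  -0.0451]
 [ 0.0788  0.027  -0.0451]
 [ 0.0428 -0.0237 -0.0448]
 [ 0.0428  0.0263 -0.0448]]
tilt deg 0.46326442996378814 yaw (y per x) deg 1.0464870640585535 [[ 0.1105  0.0026 -0.0443]
 [ 0.0788  0.002  -0.0451]
 [ 0.0428  0.0013 -0.0448]]
300 [241. 241. 241. 241. 241. 241. 241. 241. 241. 242. 241. 241. 242. 241.
 242. 241. 241. 241. 241. 241.]
320 [243. 244. 244. 244. 243. 244. 244. 244. 244. 244. 244. 244. 244. 245.
 245. 245. 244. 245. 245. 245.]
340 [245. 244. 245. 245. 244. 245. 245. 245. 245. 245. 245. 245. 245. 245.
 245. 245. 245. 246. 246. 246.]
```

The insert is held flat (tilt under 0.5°, yaw 1° from the tool). Next I'll carry it to a viewing pose to the left of the slicer.

```bash
python3 -m inch '[{"tx":-0.002,"ty":-0.007,"tz":0.01,"spin":-2},{"tx":-0.006,"ty":-0.02,"tz":0.025,"spin":-6},{"tx":-0.011,"ty":-0.036,"tz":0.04,"spin":-12},{"tx":-0.016,"ty":-0.052,"tz":0.055,"spin":-18},{"tx":-0.022,"ty":-0.068,"tz":0.07,"spin":-24}]' && python3 -m inch '[{"tx":-0.006,"ty":-0.016,"tz":0.01,"spin":-6},{"tx":-0.012,"ty":-0.032,"tz":0.02,"spin":-12},{"tx":-0.018,"ty":-0.048,"tz":0.025,"spin":-18},{"tx":-0.024,"ty":-0.064,"tz":0.025,"spin":-24},{"tx":-0.03,"ty":-0.08,"tz":0.025,"spin":-30}]' && python3 -m inch '[{"tx":-0.006,"ty":-0.016,"tz":0,"spin":-6},{"tx":-0.012,"ty":-0.032,"tz":0,"spin":-12},{"tx":-0.018,"ty":-0.048,"tz":0,"spin":-18},{"tx":-0.024,"ty":-0.064,"tz":0,"spin":-23},{"tx":-0.03,"ty":-0.08,"tz":0,"spin":-27}]' && python3 -m inch '[{"tx":-0.001,"ty":-0.003,"tz":0,"spin":-1},{"tx":-0.002,"ty":-0.004,"tz":0,"spin":-1},{"tx":-0.002,"ty":-0.004,"tz":0,"spin":-1},{"tx":-0.002,"ty":-0.004,"tz":0,"spin":-1}]' && python3 - <<'E'
from h import *
o=manip.get_obs();j=cam('wrist');cv2.imwrite('wr5.png',j[:,:,::-1]);print(R.from_rotvec(o['tool_rot']).as_matrix().round(4),o['tool_pos'])
i=cam('top');cv2.imwrite('top5.png',i[:,:,::-1])
for p in [(.492,-.241,.06),(.599,-.214,.06)]: print(proj('wrist',p))
E
```

```text
time_s: 18.57
tool_pos: [0.4935, 0.0012, 0.171]
tool_rot: [-2.552, -1.831, 0.004]
ft_force: [0.8, 0.4, -1.3]
opening: 0.0476
finger_force: 50.0
time_s: 18.98
tool_pos: [0.4638, -0.0787, 0.196]
tool_rot: [-2.939, -1.108, 0.002]
ft_force: [0.1, -0.2, -1.7]
opening: 0.0479
finger_force: 50.0
time_s: 19.4
tool_pos: [0.4334, -0.1586, 0.1955]
tool_rot: [-3.117, -0.392, 0.004]
ft_force: [-0.4, -0.6, -1.3]
opening: 0.0476
finger_force: 50.0
time_s: 19.73
tool_pos: [0.4328, -0.1607, 0.1963]
tool_rot: [-3.119, -0.376, 0.001]
ft_force: [-1.0, -0.1, -0.9]
opening: 0.0481
finger_force: 50.0
[[ 9.713e-01  2.377e-01 -7.000e-04]
 [ 2.377e-01 -9.713e-01  2.000e-04]
 [-6.000e-04 -4.000e-04 -1.000e+00]] [ 0.43281454 -0.16073872  0.19629587]
[409.73074416 143.9029069 ]
[418.42730896  22.6386961 ]
```

```bash
python3 -c "
from h import *
save(cv2.imread('wr5.png')[:,:,::-1],'w5.png',[340,10,520,190],3.3)"
```

```text
(no output)
```

View pics/w5.png

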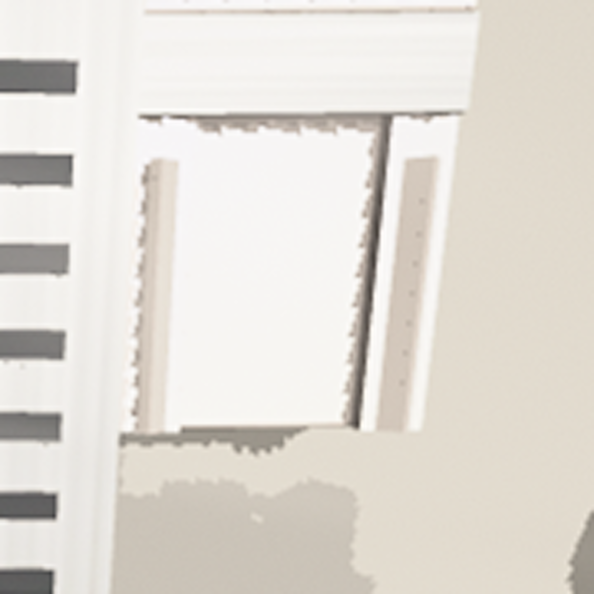

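In the last picture (crop pixels ×3.3 from (340,10)):
- The slicer's front edge is at row ≈428, from x=180 to 355.
- The right inner wall top runs (360,425) to (390,118), and the right outer edge (422,430) to (460,115).
- The left flare runs (137..166,430) to (150..178,160).
- The bridge front is at row ≈113.

I'll fit the slicer pose to these.

```bash
cat > fit.py <<'E'
from h import *
from scipy.optimize import least_squares
np.set_printoptions(precision=4,suppress=True)
c=lambda u,v:np.array([u/3.3+340,v/3.3+10])
def W(p,P): # slicer->world
    s=np.array([[np.cos(p[2]),-np.sin(p[2])],[np.sin(p[2]),np.cos(p[2])]]);return np.r_[p[:2]+s@P[:2],P[2]]
def dist(p,A,B,q):
    a,b=proj('wrist',W(p,np.array(A))),proj('wrist',W(p,np.array(B)));n=np.array([-(b-a)[1],(b-a)[0]]);return n@(q-a)/np.linalg.norm(n)
L=lambda y,z:((-.055,y,z),(.031,y,z)); X=lambda x,z:((x,-.03,z),(x,.03,z))
F=[(X(-.055,.06),c(180,428)),(X(-.055,.06),c(355,425)),
 (L(-.027,.068),c(360,425)),(L(-.027,.068),c(390,118)),
 (L(-.045,.074),c(422,430)),(L(-.045,.074),c(460,118))]
E=[('flare out L .033/.074',L(.033,.074),c(137,430)),('',L(.033,.074),c(150,160)),('wall top L .027/.068',L(.027,.068),c(166,430)),('',L(.027,.068),c(178,160)),('floor L',L(.027,.06),c(166,430)),
('flare out R',L(-.033,.074),c(375,430)),('',L(-.033,.074),c(404,160)),('R strip out',L(-.039,.074),c(437,160)),('bridge .068',X(.031,.068),c(250,114)),('bridge .074',X(.031,.074),c(250,114))]
r=least_squares(lambda p:[dist(p,*l,q) for l,q in F],[.545,-.227,.23]);p=r.x
print(p,np.degrees(p[2]),'res',r.fun)
for n,l,q in E: print(n,dist(p,*l,q))
E
python3 fit.py
```

```text
[ 0.5517 -0.234   0.2517] 14.423653825525328 res [-0.1354  0.1353  1.0389  0.8207 -1.0787 -0.7557]
flare out L .033/.074 -6.73311653135831
 -6.749019338145891
wall top L .027/.068 -2.7553889956892506
 -3.4145407271494346
floor L -0.9673939981841564
flare out R -2.895555063270456
 -2.909917213386703
R strip out 0.4217774816950597
bridge .068 0.2962308783069485
bridge .074 -0.829404101397225
```

```bash
cat >> fit.py <<'E'
print('--')
S=[(-1,0,c(377,430)),(-1,0,c(404,160)),(-1,1,c(408,430)),(-1,1,c(437,160)),(1,0,c(166,430)),(1,0,c(178,160)),(1,1,c(137,430)),(1,1,c(150,160))]
for z1,z2 in((.068,.074),(.069,.075),(.066,.074)):
  def f(p):
    return [dist(p,*l,q) for l,q in F[:2]]+[dist(p,*L(s*p[3+k],(z1,z2)[k]),q) for s,k,q in S]+[.5*dist(p,*l,q) for l,q in F[2:4]]
  r=least_squares(f,[.5517,-.234,.2517,.031,.037]);print(r.x,np.degrees(r.x[2]),r.fun)
  print('outer',[dist(r.x,*L(-.045,z),c(460,118)) for z in(.06,.068,.074)])
E
python3 fit.py | sed -n '/--/,$p'
```

```text
--
[ 0.5519 -0.2348  0.2549  0.0315  0.0394] 14.60501142191226 [-0.0508  0.0507  0.8117  0.6701 -0.578  -0.8784  0.8129  0.6631 -1.0619
 -0.4188  0.0334  0.03  ]
outer [np.float64(5.343684228571728), np.float64(1.4860142164811427), np.float64(-1.5337533718319867)]
[ 0.5518 -0.2345  0.2548  0.0314  0.0393] 14.600792340022615 [-0.0527  0.0527  0.7992  0.6507 -0.597  -0.9046  0.8004  0.6438 -1.0808
 -0.4449  0.1853  0.1908]
outer [np.float64(5.656987681235571), np.float64(1.807023138278437), np.float64(-1.2067216375138028)]
[ 0.5519 -0.2351  0.2549  0.0317  0.0394] 14.606797070518535 [-0.0499  0.0499  1.1532  1.0384 -0.8739 -1.1928  1.1531  1.03   -1.3562
 -0.7315 -0.1114 -0.125 ]
outer [np.float64(5.04140818072976), np.float64(1.1763742858290576), np.float64(-1.8491484222884362)]
```

```bash
python3 -m inch '[{"tx":0.003,"ty":-0.02,"tz":0,"spin":0.5},{"tx":0.006,"ty":-0.04,"tz":0,"spin":1},{"tx":0.009,"ty":-0.06,"tz":0,"spin":1.5},{"tx":0.012,"ty":-0.08,"tz":-0.02,"spin":1.85},{"tx":0.0153,"ty":-0.1,"tz":-0.04,"spin":1.85}]' && python3 -m inch '[{"tx":0,"ty":0,"tz":-0.03,"spin":0},{"tx":0,"ty":0,"tz":-0.06,"spin":0},{"tx":0,"ty":0,"tz":-0.09,"spin":0},{"tx":0,"ty":0,"tz":-0.112,"spin":0},{"tx":0,"ty":0,"tz":-0.112,"spin":0}]' && python3 -m inch '[{"tx":0,"ty":0,"tz":0,"spin":0},{"tx":0,"ty":0,"tz":0,"spin":0},{"tx":0,"ty":0,"tz":0,"spin":0}]' && python3 - <<'E'
from h import *
o=manip.get_obs();j=cam('wrist');cv2.imwrite('wr6.png',j[:,:,::-1]);m=R.from_rotvec(o['tool_rot']).as_matrix();print(o['tool_pos'],np.degrees(np.arctan2(m[1,0],m[0,0])))
g=j.mean(2)
for r in (20,60,100,130): print(r,[(int(c),int(g[r,c]),int(g[r,c+1])) for c in np.where(np.abs(np.diff(g[r]))>20)[0] if 200<c<440])
ca,sa=np.cos(.2545),np.sin(.2545)
for y,z in((.045,.074),(.0394,.074),(.0315,.068),(.027,.068),(-.027,.068),(-.0315,.068),(-.0394,.074),(-.045,.074)):
  print(y,[proj('wrist',[.5518+x*ca-y*sa,-.2345+x*sa+y*ca,z]).round(1) for x in(-.04,.0)])
E
```

```text
time_s: 20.25
tool_pos: [0.4497, -0.2625, 0.1573]
tool_rot: [3.111, 0.426, 0.005]
ft_force: [0.9, -0.3, -1.5]
opening: 0.0479
finger_force: 50.0
time_s: 20.67
tool_pos: [0.4446, -0.2594, 0.0401]
tool_rot: [-3.109, -0.425, 0.013]
ft_force: [-1.4, 0.1, -1.3]
opening: 0.0477
finger_force: 50.0
time_s: 20.92
tool_pos: [0.4497, -0.2625, 0.0466]
tool_rot: [3.112, 0.423, 0.005]
ft_force: [-0.5, -1.1, -0.5]
opening: 0.048
finger_force: 50.0
[ 0.44966606 -0.26252998  0.04659465] 15.47626040193199
20 [(222, 211, 170), (223, 170, 149), (225, 146, 217), (226, 217, 247), (234, 232, 200), (256, 227, 192), (262, 200, 233), (386, 234, 213)]
60 [(227, 197, 219), (228, 219, 244), (235, 233, 200), (260, 235, 201), (263, 201, 233), (281, 237, 216), (282, 216, 168), (283, 168, 138), (361, 134, 238), (383, 236, 205)]
100 [(228, 228, 185), (230, 190, 243), (235, 243, 214), (236, 214, 192), (260, 234, 195), (264, 195, 230), (380, 238, 215)]
130 [(231, 195, 240), (261, 243, 218), (262, 218, 197), (265, 205, 230), (378, 236, 207)]
0.045 [array([228.6, 127.2]), array([223.2,  39.9])]
0.0394 [array([239.7, 127.4]), array([235.2,  40.1])]
0.0315 [array([257.6, 126.8]), array([254.5,  42.8])]
0.027 [array([266.2, 127. ]), array([263.8,  42.9])]
-0.027 [array([369.8, 128.6]), array([374.7,  44.8])]
-0.0315 [array([378.4, 128.7]), array([383.9,  45. ])]
-0.0394 [array([396.2, 129.8]), array([403.2,  43.1])]
-0.045 [array([407.3, 130. ]), array([415.1,  43.3])]
```

```bash
python3 - <<'E'
from h import *
o=manip.get_obs();j=cam('wrist');cv2.imwrite('wr6.png',j[:,:,::-1]);m=R.from_rotvec(o['tool_rot']).as_matrix();print(o['tool_pos'],np.degrees(np.arctan2(m[1,0],m[0,0])))
for r in (70,110): print(r,'L',j[r,222:270].tolist()[::1].__len__(),[int(v) for v in j[r,222:270].mean(1)],'R',[int(v) for v in j[r,374:420].mean(1)])
ca,sa=np.cos(.2545),np.sin(.2545)
for y,z in((.045,.074),(.0394,.074),(.0315,.068),(.027,.068),(.027,.06),(-.027,.06),(-.027,.068),(-.0315,.068),(-.0394,.074),(-.045,.074)):
  q=[proj('wrist',[.5518+x*ca-y*sa,-.2345+x*sa+y*ca,z]) for x in(-.04,.0)];print(y,z,[np.round(np.interp(r,[q[1][1],q[0][1]],[q[1][0],q[0][0]]),1) for r in(70,110)])
E
```

```text
[ 0.4495782  -0.26248714  0.04654528] 15.467958254495963
70 L 48 [225, 224, 226, 228, 191, 149, 146, 236, 250, 248, 248, 248, 248, 248, 249, 235, 207, 209, 209, 216, 226, 229, 229, 229, 229, 228, 228, 228, 229, 228, 229, 229, 228, 228, 232, 246, 233, 199, 202, 203, 202, 200, 226, 240, 242, 241, 241, 241] R [244, 244, 245, 246, 247, 248, 245, 249, 243, 221, 209, 209, 210, 210, 209, 209, 208, 209, 209, 209, 209, 209, 208, 213, 225, 229, 228, 227, 242, 249, 249, 249, 249, 249, 249, 250, 243, 228, 224, 224, 225, 224, 225, 225, 225, 225]
110 L 48 [225, 224, 225, 225, 225, 226, 227, 230, 186, 234, 250, 248, 248, 248, 249, 251, 233, 200, 208, 208, 207, 219, 227, 229, 229, 229, 228, 228, 228, 229, 228, 229, 228, 229, 228, 229, 234, 237, 239, 219, 194, 196, 194, 222, 238, 239, 238, 238] R [241, 242, 243, 245, 248, 244, 225, 211, 213, 213, 213, 212, 212, 213, 213, 212, 212, 213, 212, 212, 220, 228, 229, 229, 234, 245, 249, 248, 248, 248, 248, 249, 243, 230, 225, 226, 226, 225, 226, 225, 226, 226, 226, 225, 225, 225]
0.045 0.074 [np.float64(225.1), np.float64(227.6)]
0.0394 0.074 [np.float64(236.8), np.float64(238.9)]
0.0315 0.068 [np.float64(255.6), np.float64(257.1)]
0.027 0.068 [np.float64(264.6), np.float64(265.8)]
0.027 0.06 [np.float64(267.0), np.float64(268.2)]
-0.027 0.06 [np.float64(370.9), np.float64(368.7)]
-0.027 0.068 [np.float64(373.4), np.float64(371.0)]
-0.0315 0.068 [np.float64(382.4), np.float64(379.8)]
-0.0394 0.074 [np.float64(401.2), np.float64(397.9)]
-0.045 0.074 [np.float64(412.8), np.float64(409.2)]
```

The slicer's outer edges and rims put its centre at column 319, and the insert's centre is at 323, so I shift 1.7 mm to the left and lower.

```bash
python3 -m inch '[{"tx":-0.0005,"ty":0.0016,"tz":0,"spin":0},{"tx":-0.0005,"ty":0.0016,"tz":-0.006,"spin":0},{"tx":-0.0005,"ty":0.0016,"tz":-0.011,"spin":0},{"tx":-0.0005,"ty":0.0016,"tz":-0.014,"spin":0},{"tx":-0.0005,"ty":0.0016,"tz":-0.014,"spin":0}]' && python3 -m inch '[{"tx":0,"ty":0,"tz":0,"spin":0},{"tx":0,"ty":0,"tz":0,"spin":0},{"tx":0,"ty":0,"tz":0,"spin":0}]'; python3 - <<'E'
from h import *
o=manip.get_obs();j=cam('wrist');m=R.from_rotvec(o['tool_rot']).as_matrix();print(o['tool_pos'],np.degrees(np.arctan2(m[1,0],m[0,0])),np.degrees(np.arccos(-m[2,2])))
for r in (40,70,110): print(r,'L',[int(v) for v in j[r,210:275].mean(1)],'R',[int(v) for v in j[r,370:430].mean(1)])
E
```

```text
time_s: 21.43
tool_pos: [0.4466, -0.26, 0.0296]
tool_rot: [-3.112, -0.422, 0.003]
ft_force: [0.3, 0.7, -0.8]
opening: 0.0478
finger_force: 50.0
time_s: 21.68
tool_pos: [0.4475, -0.2606, 0.0308]
tool_rot: [3.113, 0.422, 0.0]
ft_force: [-0.1, 0.2, -1.1]
opening: 0.0478
finger_force: 50.0
[ 0.44753654 -0.26057596  0.03079088] 15.431753150364171 0.017950824518332423
40 L [223, 223, 222, 222, 223, 223, 222, 223, 222, 223, 223, 223, 222, 241, 248, 247, 246, 247, 246, 247, 248, 250, 234, 204, 206, 206, 205, 218, 227, 227, 226, 226, 226, 226, 226, 226, 226, 227, 227, 226, 226, 226, 227, 226, 234, 245, 247, 247, 247, 247, 248, 242, 215, 213, 236, 241, 240, 240, 240, 239, 240, 241, 241, 240, 240] R [244, 245, 246, 246, 245, 243, 243, 243, 245, 246, 248, 242, 193, 150, 125, 104, 131, 239, 251, 248, 248, 248, 248, 248, 248, 249, 239, 213, 207, 208, 208, 208, 208, 209, 208, 209, 209, 208, 209, 208, 209, 209, 209, 208, 220, 227, 227, 226, 227, 242, 248, 248, 247, 247, 247, 247, 247, 246, 234, 222]
70 L [223, 222, 222, 223, 223, 223, 223, 223, 223, 223, 223, 223, 222, 222, 231, 244, 248, 247, 247, 
[... 466 characters left out ...]
 249, 248, 248, 248, 248, 248, 249, 246, 233, 222, 222, 223, 223]
110 L [223, 223, 223, 224, 223, 223, 224, 223, 223, 223, 223, 223, 223, 224, 224, 223, 222, 241, 248, 247, 247, 248, 248, 250, 232, 194, 202, 205, 205, 204, 216, 226, 227, 227, 227, 227, 226, 227, 226, 226, 226, 227, 227, 227, 226, 226, 233, 245, 248, 248, 248, 249, 249, 249, 250, 241, 235, 238, 237, 237, 237, 238, 239, 239, 238] R [241, 238, 238, 239, 240, 242, 244, 234, 185, 137, 121, 160, 240, 250, 247, 247, 247, 247, 247, 248, 244, 226, 209, 210, 211, 210, 210, 210, 210, 211, 210, 210, 211, 210, 211, 210, 209, 218, 227, 227, 227, 228, 243, 248, 248, 247, 248, 247, 248, 248, 241, 227, 223, 224, 224, 224, 224, 223, 224, 224]
```

```bash
set -o pipefail; python3 -m inch '[{"tx":0.0001,"ty":-0.0006,"tz":-0.002,"spin":0.1},{"tx":0.0001,"ty":-0.0006,"tz":-0.004,"spin":0.1},{"tx":0.0001,"ty":-0.0006,"tz":-0.006,"spin":0.1},{"tx":0.0001,"ty":-0.0006,"tz":-0.008,"spin":0.1},{"tx":0.0001,"ty":-0.0006,"tz":-0.009,"spin":0.1}]' | sh ok.sh && python3 -m inch '[{"tx":0,"ty":0,"tz":-0.0005,"spin":0},{"tx":0,"ty":0,"tz":-0.001,"spin":0},{"tx":0,"ty":0,"tz":-0.001,"spin":0}]' | sh ok.sh && python3 -m inch '[{"tx":0,"ty":0,"tz":-0.0005,"spin":0},{"tx":0,"ty":0,"tz":-0.001,"spin":0},{"tx":0,"ty":0,"tz":-0.001,"spin":0}]' | sh ok.sh && python3 -m inch '[{"tx":0,"ty":0,"tz":-0.0005,"spin":0},{"tx":0,"ty":0,"tz":-0.001,"spin":0},{"tx":0,"ty":0,"tz":-0.001,"spin":0}]' | sh ok.sh; python3 -c "
from h import *
o=manip.get_obs();print(o['tool_pos'],o['ft_force'],o['torque'])"
```

```text
0.0213] 0.4 0.1 -1.1
0.0206] 0.2 -0.5 -0.6
0.0197] 0.3 0.1 -0.0
0.0186] 0.5 0.0 -1.5
[ 0.44752897 -0.26100792  0.01862782] [ 0.53384795  0.04411973 -1.53808892] [-0.07677925  0.14187113 -0.01871435]
```

```bash
set -o pipefail; sed -i 's/f>2.5/f>0.9/' ok.sh; python3 -m inch '[{"tx":0,"ty":0,"tz":-0.0005,"spin":0},{"tx":0,"ty":0,"tz":-0.0005,"spin":0}]' | sh ok.sh && python3 -m inch '[{"tx":0,"ty":0,"tz":-0.0005,"spin":0},{"tx":0,"ty":0,"tz":-0.0005,"spin":0}]' | sh ok.sh && python3 -m inch '[{"tx":0,"ty":0,"tz":-0.0005,"spin":0},{"tx":0,"ty":0,"tz":-0.0005,"spin":0}]' | sh ok.sh  && python3 -m inch '[{"tx":0,"ty":0,"tz":-0.0005,"spin":0},{"tx":0,"ty":0,"tz":-0.0005,"spin":0}]' | sh ok.sh  && python3 -m inch '[{"tx":0,"ty":0,"tz":-0.0005,"spin":0},{"tx":0,"ty":0,"tz":-0.0005,"spin":0}]' | sh ok.sh; python3 -c "
from h import *
o=manip.get_obs();print(o['tool_pos'],o['ft_force'],o['torque'])"
```

```text
0.0181] 0.4 0.4 -1.1
0.0176] -0.3 0.5 -1.1
0.0171] 0.3 0.7 -1.1
0.0167] -0.3 0.7 0.3
0.0163] -0.4 0.5 1.4
[ 0.44765343 -0.26111412  0.01627946] [-0.42546236  0.4519408   1.37931204] [-0.11742669  0.19967576  0.04781133]
```

```bash
python3 -m inch '[{"tx":0.0029,"ty":0.00075,"tz":0.0002,"spin":0},{"tx":0.0058,"ty":0.0015,"tz":0.0002,"spin":0},{"tx":0.0087,"ty":0.00226,"tz":0.0002,"spin":0},{"tx":0.0116,"ty":0.003,"tz":0.0002,"spin":0},{"tx":0.0145,"ty":0.00377,"tz":0.0002,"spin":0}]'
```

```text
time_s: 24.15
tool_pos: [0.4625, -0.2572, 0.0165]
tool_rot: [3.112, 0.425, 0.0]
ft_force: [-0.5, 0.8, 2.0]
opening: 0.0482
finger_force: 50.0
```

```bash
python3 -m inch '[{"tx":0.0024,"ty":0.00063,"tz":0,"spin":0},{"tx":0.0048,"ty":0.00125,"tz":0,"spin":0},{"tx":0.0073,"ty":0.0019,"tz":0,"spin":0},{"tx":0.0097,"ty":0.0025,"tz":0,"spin":0},{"tx":0.0121,"ty":0.00314,"tz":0,"spin":0}]'
```

```text
time_s: 24.57
tool_pos: [0.4744, -0.2542, 0.0165]
tool_rot: [3.113, 0.424, 0.0]
ft_force: [-0.5, -0.0, 2.7]
opening: 0.0482
finger_force: 50.0
```

```bash
cat > ok2.sh <<'E'
awk '/tool_pos/{gsub(/[\[\],]/,"");x=$2;y=$3} /ft_force/{gsub(/[\[\],]/,"");f=0.968*$2+0.251*$3; print x,y,"F",$2,$3,$4,"along",f} END{exit (f<-3)}'
E
set -o pipefail; python3 -m inch '[{"tx":0.0015,"ty":0.0004,"tz":0,"spin":0},{"tx":0.003,"ty":0.0008,"tz":0,"spin":0},{"tx":0.0044,"ty":0.00115,"tz":0,"spin":0},{"tx":0.0058,"ty":0.0015,"tz":0,"spin":0}]' | sh ok2.sh && python3 -m inch '[{"tx":0.0005,"ty":0.00013,"tz":0,"spin":0},{"tx":0.001,"ty":0.00026,"tz":0,"spin":0},{"tx":0.001,"ty":0.00026,"tz":0,"spin":0}]' | sh ok2.sh && python3 -m inch '[{"tx":0.0005,"ty":0.00013,"tz":0,"spin":0},{"tx":0.001,"ty":0.00026,"tz":0,"spin":0},{"tx":0.001,"ty":0.00026,"tz":0,"spin":0}]' | sh ok2.sh && python3 -m inch '[{"tx":0.0005,"ty":0.00013,"tz":0,"spin":0},{"tx":0.0007,"ty":0.0002,"tz":0,"spin":0},{"tx":0.0007,"ty":0.0002,"tz":0,"spin":0}]' | sh ok2.sh && python3 -m inch '[{"tx":0.0005,"ty":0.00013,"tz":0,"spin":0},{"tx":0.0007,"ty":0.0002,"tz":0,"spin":0},{"tx":0.0007,"ty":0.0002,"tz":0,"spin":0}]' | sh ok2.sh
```

```text
0.4801 -0.2527 F -0.2 -0.3 3.1 along -0.2689
0.4811 -0.2524 F -0.5 -0.6 4.5 along -0.6346
0.4821 -0.2522 F -0.9 -0.6 4.8 along -1.0218
0.4821 -0.2521 F -2.7 -0.2 5.6 along -2.6638
0.4821 -0.2521 F -4.0 -0.8 7.5 along -4.0728
```

```bash
python3 -m inch '[{"tx":0.0005,"ty":0.00013,"tz":0.0003,"spin":0},{"tx":0.001,"ty":0.00026,"tz":0.0004,"spin":0},{"tx":0.001,"ty":0.00026,"tz":0.0004,"spin":0}]' | sh ok2.sh; python3 - <<'E'
from h import *
o=manip.get_obs();j=cam('wrist')
p=np.array(o['tool_pos']);print(p)
g=j.mean(2)
# bridge front edge (x=+.031) and channel front predicted rows beside the insert
ca,sa=np.cos(.2545),np.sin(.2545)
for x,y,z in((.031,.04,.074),(.031,-.04,.074),(-.055,.04,.07),(-.055,-.04,.07),(-.055,.0,.06)): print(x,y,proj('wrist',[.5518+x*ca-y*sa,-.2345+x*sa+y*ca,z]).round(1))
for c in (225,235,415,425): print(c,[(int(r),int(g[r,c]),int(g[r+1,c])) for r in np.where(np.abs(np.diff(g[:260,c]))>12)[0]])
print('insert col 300',[(int(r),int(g[r,300]),int(g[r+1,300])) for r in np.where(np.abs(np.diff(g[:240,300]))>15)[0]])
E
```

```text
0.4821 -0.2521 F -4.8 -2.0 7.1 along -5.1484
[ 0.48207579 -0.2521098   0.01643216]
0.031 0.04 [218.9  34.6]
0.031 -0.04 [429.2  38.2]
-0.055 0.04 [234.8 239.1]
-0.055 -0.04 [405.7 241.6]
-0.055 0.0 [320.3 232. ]
225 [(33, 236, 196), (34, 196, 98), (36, 89, 131), (37, 131, 162), (38, 162, 181), (40, 187, 231), (41, 231, 246), (65, 239, 215), (66, 215, 197), (83, 196, 212), (93, 229, 211), (94, 211, 188), (103, 185, 210), (104, 210, 242), (115, 239, 224), (119, 226, 209), (120, 209, 184), (123, 183, 230), (124, 230, 247), (140, 239, 224), (142, 224, 239), (221, 232, 189), (222, 189, 136)]
235 [(33, 236, 211), (34, 211, 127), (35, 127, 78), (36, 78, 152), (37, 152, 223), (38, 223, 244), (203, 194, 178), (229, 174, 159), (230, 159, 146), (233, 138, 123)]
415 [(38, 247, 210), (39, 210, 101), (40, 101, 126), (41, 126, 173), (42, 173, 193), (45, 186, 234), (46, 234, 249), (69, 248, 234), (70, 234, 196), (229, 233, 216), (230, 216, 190), (231, 190, 167), (232, 167, 140), (240, 176, 191), (244, 199, 179), (245, 179, 140), (248, 131, 114), (249, 114, 94), (251, 94, 77), (252, 77, 59), (253, 59, 44), (254, 44, 25), (257, 15, 0)]
425 [(38, 245, 219), (39, 219, 124), (41, 113, 140), (42, 140, 223), (43, 223, 245), (243, 201, 149), (244, 149, 32), (245, 32, 14)]
insert col 300 [(35, 244, 210), (36, 210, 97), (38, 89, 119), (40, 128, 152), (41, 152, 169), (45, 163, 217), (46, 217, 240), (53, 239, 203), (54, 203, 122), (63, 130, 151), (64, 151, 217), (65, 217, 237), (81, 236, 208), (82, 208, 140), (91, 117, 199), (92, 199, 236), (108, 236, 191), (109, 191, 97), (117, 97, 139), (118, 139, 210), (119, 210, 232), (133, 228, 212), (134, 212, 155), (135, 155, 118), (143, 117, 194), (144, 194, 229), (158, 229, 174), (159, 174, 75), (160, 75, 91), (167, 104, 189), (168, 189, 227), (181, 225, 199), (182, 199, 128), (183, 128, 87), (190, 102, 187), (191, 187, 224), (227, 181, 140), (228, 140, 110)]
```

The insert is firmly against the stop: the TCP no longer moves as the push rises to 5 N, and the bridge edge shows where the model predicts. I'll ease off the load, then release.

```bash
python3 -m inch '[{"tx":-0.0006,"ty":-0.00015,"tz":0.0003,"spin":0},{"tx":-0.0012,"ty":-0.0003,"tz":0.0006,"spin":0},{"tx":-0.0012,"ty":-0.0003,"tz":0.0006,"spin":0}]' 1 15 && python3 -m inch '[{"tx":0,"ty":0,"tz":0,"spin":0},{"tx":0,"ty":0,"tz":0,"spin":0},{"tx":0,"ty":0,"tz":0,"spin":0},{"tx":0,"ty":0,"tz":0,"spin":0},{"tx":0,"ty":0,"tz":0,"spin":0}]' 0 && python3 -m inch '[{"tx":0,"ty":0,"tz":0,"spin":0},{"tx":0,"ty":0,"tz":0,"spin":0}]'
```

```text
time_s: 26.45
tool_pos: [0.4823, -0.2518, 0.0168]
tool_rot: [-3.113, -0.424, 0.002]
ft_force: [-2.2, -3.0, -0.6]
opening: 0.0497
finger_force: 15.0
time_s: 26.87
tool_pos: [0.4835, -0.2514, 0.0175]
tool_rot: [3.113, 0.426, 0.001]
ft_force: [-0.6, 0.2, 0.4]
opening: 0.0748
finger_force: 0.0
time_s: 27.03
tool_pos: [0.4833, -0.2516, 0.0174]
tool_rot: [3.113, 0.425, 0.0]
ft_force: [-0.6, 0.1, -0.2]
opening: 0.0844
finger_force: 0.0
```

```bash
python3 -m inch '[{"tx":0,"ty":0,"tz":0.01,"spin":0},{"tx":0,"ty":0,"tz":0.03,"spin":0},{"tx":0,"ty":0,"tz":0.06,"spin":0},{"tx":0,"ty":0,"tz":0.09,"spin":0},{"tx":0,"ty":0,"tz":0.12,"spin":0}]' && python3 -m inch '[{"tx":-0.02,"ty":-0.005,"tz":0.03,"spin":0},{"tx":-0.04,"ty":-0.01,"tz":0.06,"spin":0},{"tx":-0.06,"ty":-0.015,"tz":0.06,"spin":0},{"tx":-0.06,"ty":-0.015,"tz":0.06,"spin":0},{"tx":-0.06,"ty":-0.015,"tz":0.06,"spin":0}]' && python3 -m inch '[{"tx":0,"ty":0,"tz":0,"spin":0},{"tx":0,"ty":0,"tz":0,"spin":0},{"tx":0,"ty":0,"tz":0,"spin":0}]' >/dev/null && python3 - <<'E'
from h import *
np.set_printoptions(precision=4,suppress=True)
j=cam('wrist');g=j.mean(2);cv2.imwrite('wr7.png',j[:,:,::-1]);i=cam('top');cv2.imwrite('top7.png',i[:,:,::-1])
ca,sa=np.cos(.2545),np.sin(.2545)
P=lambda x,y,z:proj('wrist',[.5518+x*ca-y*sa,-.2345+x*sa+y*ca,z]).round(1)
print('exp tail',P(-.085,.025,.0625),P(-.085,0,.0625),P(-.085,-.025,.0625),'hole',P(-.072,0,.0625),'front',P(-.055,.04,.07),'bridge',P(.031,0,.074),'edges x=-.02',P(-.02,.025,.0625),P(-.02,-.025,.0625), 'walls',P(-.02,.027,.068),P(-.02,-.027,.068))
t=P(-.085,0.012,.0625);c=int(t[0]);print(c,[(int(r),int(g[r,c]),int(g[r+1,c])) for r in np.where(np.abs(np.diff(g[:260,c]))>15)[0]])
c=int(P(-.072,0,.0625)[0]);print(c,[(int(r),int(g[r,c]),int(g[r+1,c])) for r in np.where(np.abs(np.diff(g[:260,c]))>15)[0]])
r=int(P(-.02,.025,.0625)[1]);
for r in (r-3,r,int(P(-.066,0,.0625)[1])): print(r,[(int(c),int(g[r,c]),int(g[r,c+1])) for c in np.where(np.abs(np.diff(g[r]))>12)[0] if 230<c<410])
E
```

```text
time_s: 27.45
tool_pos: [0.4827, -0.252, 0.1393]
tool_rot: [3.113, 0.424, 0.0]
ft_force: [0.7, -0.4, -0.4]
opening: 0.087
finger_force: 0.0
time_s: 27.87
tool_pos: [0.4228, -0.2672, 0.1985]
tool_rot: [-3.112, -0.422, -0.005]
ft_force: [0.2, 0.7, 0.0]
opening: 0.0867
finger_force: 0.0
exp tail [296.3 134.8] [321.3 135.2] [346.3 135.7] hole [321.6 121.9] front [279.9 103.2] bridge [324.1   0.2] edges x=-.02 [296.1  64.7] [349.2  65.8] walls [293.5  64. ] [351.9  65.2]
309 [(0, 193, 79), (1, 79, 113), (2, 113, 130), (5, 128, 210), (6, 210, 240), (9, 241, 209), (10, 209, 119), (11, 119, 100), (14, 96, 173), (15, 173, 235), (23, 234, 172), (24, 172, 93), (27, 99, 117), (28, 117, 213), (29, 213, 241), (36, 242, 198), (37, 198, 96), (41, 96, 202), (42, 202, 242), (49, 240, 211), (50, 211, 129), (53, 116, 132), (54, 132, 213), (55, 213, 239), (62, 239, 202), (63, 202, 120), (66, 125, 158), (67, 158, 220), (68, 220, 236), (74, 236, 220), (75, 220, 159), (76, 159, 127), (79, 121, 201), (80, 201, 237), (134, 230, 205), (135, 205, 158), (140, 148, 187), (141, 187, 215), (187, 193, 157), (188, 15
[... 1881 characters left out ...]
273, 146, 182), (274, 182, 234), (278, 244, 224), (279, 224, 190), (281, 193, 207), (289, 224, 237), (293, 244, 197), (294, 197, 174), (295, 174, 226), (303, 229, 170), (304, 170, 117), (338, 133, 152), (339, 152, 226), (340, 226, 239), (348, 228, 195), (349, 195, 181), (350, 181, 156), (351, 156, 195), (352, 195, 240), (356, 240, 217), (357, 217, 192), (366, 213, 233), (371, 241, 214), (372, 214, 201)]
115 [(265, 213, 195), (266, 195, 150), (267, 150, 187), (268, 187, 202), (269, 202, 158), (270, 158, 134), (276, 132, 165), (277, 165, 183), (280, 184, 155), (281, 155, 187), (282, 187, 220), (283, 220, 178), (284, 178, 136), (294, 136, 171), (295, 171, 223), (346, 229, 202), (347, 202, 189)]
```

The tail edge is at row 135 and the sides at 295.5 and 349, matching the exact home pose to within about 1 mm. I'll hand it in.

```bash
python3 -c "
from workcell import manip
print(manip.job_done())"
```

```text
the job is handed in; nothing more can be done
None
```

The insert lies in the slicer's channel under the bridge, home against the stop to within about 1 mm by the last wrist-camera check, and released; the job is handed in, with no verdict returned.

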